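# Restock the oiler rack, oldest first

### The arm

A 6-joint arm with a two-finger parallel gripper is mounted at the origin on a cart in front of the work surface, level with it; the furniture and walls round the work are solid. World frame = base frame: x ahead of the robot, y to its left, z up, the work surface at z = 0. Lengths are in m, angles in degrees, forces in N, time in s.
With the tool pointing down it reaches from about 0.4 to 0.825 m from the base axis. Payload 7 kg.
Tool frame: the origin (TCP) lies between the finger pads; the fingertips stand 22 mm ahead of it and the grasp point (between the pads) lies 3 mm ahead of it; z points along the fingers, y is the line along which they close (so a half turn about z gives the same grasp; the last joint's range is limited). The gripper opens to 88 mm and grips with 3 to 60 N. Pads are 19 mm wide; open, the fingers measure 130 mm over their backs; the gripper's body (78 mm by 193 mm) begins 47 mm behind the grasp point.
Start: joints at [-47.779, 20.546, 0.682, 0, -70.136, -16.507], TCP at [0.293, -0.608, 0.213] pointing down, gripper open.
Joint ranges: [-176.03, 176.03], [-82.01, 121.73], [-58.28, 71.71], [-173.87, 95.51], [-174.79, -0.11], [-173.66, 173.66]. Speed limits (degrees/s): [136.94, 136.94, 172.46, 180, 180, 180].

### API

Orientations are given as [roll, pitch, yaw] about the fixed x, y, z axes, in that order (R = Rz(yaw) Ry(pitch) Rx(roll)).
In Python, from plant import ctrl gives the robot as it stands.
- The arm moves only by the tool apply_moves, never from a script. Its argument "targets" is a list of rows, each an object with "travel": the shift along the tool's x, y, z in mm, a list of three; "roll": the turn about the tool's z in degrees; "jaw": the finger opening in mm, from 0 to 87.6. In form: [{"travel": [tx, ty, tz], "roll": roll, "jaw": jaw}, ...]. A call has 1 to 10 rows; each row shifts and turns the commanded pose from where the row before left it, along the tool's axes as they then stand; what a row does not reach is not made up. A row lasts 1/10 s, in which the tool goes at most 50 mm and 8.59 degrees, less where a joint would pass 70% of its speed; a pose out of reach is approached as far as the arm can. A call with a gripper value outside its range is refused whole. The fingers move at their own pace and stop on an object; the grip force is fixed at half the most. Time passes only in rows, so rows that do not move let the fingers close. It gives the time, the measured TCP pose, the force, the opening and the grip force at its end, in the units of the state.
- ctrl.get_obs(): the state, without advancing time (a new reading comes with each control period).
- ctrl.snapshot(name): name is "scene" or "top" or "wrist"; returns the picture (384x512x3 uint8, red, green, blue); there is no depth.
- ctrl.calibration(name): a dict with "K" (3x3 intrinsics, pixels), "dist_coeffs" ([k1, k2, p1, p2, k3] as OpenCV has them; the pictures are not rectified), "extrinsics" (4x4, takes a point from camera to world coordinates); the wrist camera has in their place "hand_eye" (4x4, takes a point from camera to tool coordinates, whose origin is the TCP and whose axes are the flange's). Camera axes: x right, y down, z forward; pixel columns grow to the right and rows downward; lengths in m; the calibration is good to about 2 mm. A picture is of the moment at which its call begins: read the wrist's pose just before it. calibration takes no time and is no camera call.
- ctrl.close_job(): hands the job in; it is judged then, once.
The state is a dict: "clock": time; "joint_pos": joint angles; "qvel": joint speeds; "tau": joint torques, N m; "tool_pos": TCP position; "orientation": TCP orientation; "force": force on the tool from outside, world axes, zero at the start; "moment": the same for the moment, N m; "opening": finger opening in m; "gripper_force": force on a finger pad.
Only numpy, scipy, OpenCV 4.12 (cv2) and the standard library are available. Lean on these libraries where they do the work, as an engineer would, in place of code of your own. Each camera call takes 0.05 s, during which the arm holds its last target. There are 200 camera calls.

### The job

Restock the oiler rack so that the oldest bottles are used first: lift the keeper plate out of the lane and park it in the pocket on the rack's right side, draw the old bottles still in the lane forward to the front lip, then stand every new bottle from the group left of the rack in the lane behind them, upright and closed up without gaps. Last, slide the keeper plate fully down again across the lane, into the first pair of slots behind the last bottle. Leave the tape measure, the black plate and the marker where they lie.

Things in the scene. Friction and masses are not known exactly. Their poses are not given: they have to be found in the camera images.
- oiler_rack: fixed rack: one lane on a plywood board between two dark hardwood combs, 266 x 100 mm, lip towards the robot. Origin: at table height below the inner face of the front lip, mid-lane; x along the lane to the rear, y to its left, z up. Lane floor at z = 8 mm; lane 54 mm wide between the combs, 76 mm over the side strips; combs and strips end at z = 44 mm, the lip at 48 mm
- place1 (a point): foremost of the rack's five places for a bottle, on the lane floor, mid-lane, 23.5 mm behind the lip; the other four follow at 47 mm steps along the rack's x (one bottle takes 47 mm of lane)
- slot1 (a point): foremost of five pairs of upright slots for the keeper plate in the combs, on the lane floor, mid-lane, 51 mm behind the lip; the others follow at 47 mm steps along the rack's x, so pair k lies behind a row of k bottles. Slots 9 mm wide along x, mouths chamfered to 15 mm at z = 42 mm, 70 mm across the lane from slot bottom to slot bottom
- pocket (a point): floor of the pocket for parking the keeper plate, on the rack's right side at x = 125, y = -150 mm in the rack's frame, z = 8 mm: two grooved hardwood posts up to z = 42 mm that take the plate's upright edges, so that the parked plate is in line with the lane (its x along the rack's y). Grooves 10 mm wide, mouths chamfered to 16 mm, 72 mm from groove bottom to groove bottom
- keeper_mid (a point): keeper plate, loose, upright: aluminium, 6 mm thick (its x), 66 mm wide (its y), 104 mm high, with a black grip block on top, 16 (x) x 34 (y) x 34 mm, 132 mm high in all, 140 g. Point: half-way up, 66 mm above its lower edge; grip block centre 49 mm above it. Both faces alike. At the start in the rearmost slots, its x along the rack's x
- old1_mid (a point): small oiler standing upright, cream body, red cap and nozzle, 134 mm tall, 215 g, bottom-heavy; the body looks 46 mm wide and grips as a 40 x 40 mm square along its own x and y, from foot to 86 mm (cap and nozzle are not solid). Point: centre of the body, 43 mm above the foot; z up. Old stock: at the start it stands in the rear part of the lane. One of the two old bottles may be absent.
- old2_mid (a point): small oiler standing upright, cream body, red cap and nozzle, 134 mm tall, 215 g, bottom-heavy; the body looks 46 mm wide and grips as a 40 x 40 mm square along its own x and y, from foot to 86 mm (cap and nozzle are not solid). Point: centre of the body, 43 mm above the foot; z up. Old stock: at the start it stands in the rear part of the lane. One of the two old bottles may be absent.
- new1_mid (a point): small oiler standing upright, cream body, red cap and nozzle, 134 mm tall, 215 g, bottom-heavy; the body looks 46 mm wide and grips as a 40 x 40 mm square along its own x and y, from foot to 86 mm (cap and nozzle are not solid). Point: centre of the body, 43 mm above the foot; z up. New stock: at the start it stands on the table, left of the rack. One of the three new bottles may be absent.
- new2_mid (a point): small oiler standing upright, cream body, red cap and nozzle, 134 mm tall, 215 g, bottom-heavy; the body looks 46 mm wide and grips as a 40 x 40 mm square along its own x and y, from foot to 86 mm (cap and nozzle are not solid). Point: centre of the body, 43 mm above the foot; z up. New stock: at the start it stands on the table, left of the rack. One of the three new bottles may be absent.
- new3_mid (a point): small oiler standing upright, cream body, red cap and nozzle, 134 mm tall, 215 g, bottom-heavy; the body looks 46 mm wide and grips as a 40 x 40 mm square along its own x and y, from foot to 86 mm (cap and nozzle are not solid). Point: centre of the body, 43 mm above the foot; z up. New stock: at the start it stands on the table, left of the rack. One of the three new bottles may be absent.
- tape_measure: yellow pocket tape, 64 x 84 x 32 mm, lying near the table's front edge; bystander
- fixture_plate: black steel fixture plate lying flat, 85 x 115 x 11 mm, right of the rack near the table's front edge; bystander
- marker: marker pen, 14 x 132 x 15 mm, lying at the left of the new bottles; bystander

How it is judged:
By the outcome, as a careful person would: the job done as asked, in the order asked, and still so for the second after the job is handed in, with the robot touching nothing.
Of old1, old2 only 1 to 2 are there at a start; the rules pass over those that are not, and their reading is None.
Of new1, new2, new3 only 2 to 3 are there at a start; the rules pass over those that are not, and their reading is None.
At some moment in a run one of new1, new2, new3 may be knocked a few centimetres aside while the robot is not near it.
It also fails if it takes over 210 s, if anything falls off the work surface, if the arm or the gripper's body presses on something with over 40 N, if the wrist force passes 120 N, or if a joint passes its speed limit or range.

## Working session

There is one attempt and no reset: what is moved stays moved. The work goes in short steps, Python scripts to look and compute and a tool call to move; the robot and the scene stay as the last step left them, time stands still between calls to the robot, and variables do not carry over. Pictures are saved under pics/ and viewed, at most 14 in all, crops included, and the job is handed in when it is done.

Besides the shell and the picture viewer there is one more tool, called after ">>>" as a command line: name --argument value ..., lists and objects as JSON in quotes. apply_moves: Moves the arm, as the interface text tells. Its arguments: {"type":"object","properties":{"targets":{"type":"array","items":{"type":"object","properties":{"travel":{"type":"array","items":{"type":"number"}},"roll":{"type":"number"},"jaw":{"type":"number"}}}}},"required":["targets"]}

```bash
ls; mkdir -p pics; cat > h.py <<'E'
import numpy as np, cv2, json
from plant import ctrl
from scipy.spatial.transform import Rotation as R
def snap(name,f):
    im=ctrl.snapshot(name); cv2.imwrite('pics/'+f,im[:,:,::-1]); return im
def ext(name):
    c=ctrl.calibration(name)
    if 'extrinsics' in c: return c,np.array(c['extrinsics'])
    o=ctrl.get_obs(); T=np.eye(4); T[:3,:3]=R.from_euler('xyz',o['orientation'],degrees=True).as_matrix(); T[:3,3]=o['tool_pos']
    return c,T@np.array(c['hand_eye'])
def px2w(name,pts,z):
    c,E=ext(name)
    u=cv2.undistortPoints(np.array(pts,float).reshape(-1,1,2),np.array(c['K']),np.array(c['dist_coeffs']))[:,0]
    d=np.c_[u,np.ones(len(u))]@E[:3,:3].T; o=E[:3,3]
    return o+d*((z-o[2])/d[:,2])[:,None]
def w2px(name,P):
    c,E=ext(name); I=np.linalg.inv(E)
    r,_=cv2.Rodrigues(I[:3,:3])
    return cv2.projectPoints(np.array(P,float).reshape(-1,1,3),r,I[:3,3],np.array(c['K']),np.array(c['dist_coeffs']))[0][:,0]
E
python3 - <<'E'
from h import *
print(ctrl.get_obs())
for n in('scene','top'):
    snap(n,n+'0.png'); print(ctrl.calibration(n))
    im=cv2.imread(f'pics/{n}0.png'); cv2.imwrite(f'pics/{n}0b.png',cv2.resize(im,(800,600),interpolation=cv2.INTER_CUBIC))
print(ctrl.calibration('wrist'))
E
```

```text
pics
{'clock': 0.0, 'joint_pos': array([-4.77779701e+01,  2.05927869e+01,  6.33774185e-01, -1.97281427e-02,
       -7.01346224e+01, -1.65051133e+01]), 'qvel': array([ 0.00987837,  0.01469057, -0.04301449,  0.00826512,  0.01824968,
       -0.04153803]), 'tau': array([ 1.93058106e-03, -5.82721531e+01,  2.93064827e+01,  6.99710637e+00,
        7.12580950e-03, -1.54967652e-04]), 'tool_pos': array([ 0.29263574, -0.60770859,  0.21190867]), 'orientation': array([ 1.79904954e+02, -8.82297313e-03, -1.54289795e+02]), 'force': array([-0.94590361, -0.1053059 , -0.12980137]), 'moment': array([ 0.00612318,  0.07193554, -0.02514528]), 'gripper_force': 0.0, 'opening': 0.08777729817799064}
{'K': array([[401.59283856,   0.        , 248.44179972],
       [  0.        , 401.59283856, 190.09367056],
       [  0.        ,   0.        ,   1.        ]]), 'dist_coeffs': array([0.00624693, 0.        , 0.        , 0.        , 0.        ]), 'extrinsics': array([[-0.78263721, -0.4646629 ,  0.41420694, -0.0054531 ],
       [-0.62221982,  0.60314204, -0.4990613 ,  0.66690971],
       [-0.01793035, -0.64831171, -0.
[... 591 characters left out ...]
92044725e-01],
       [ 0.00000000e+00,  0.00000000e+00,  0.00000000e+00,
         1.00000000e+00]])}
{'K': array([[287.32494397,   0.        , 257.26764263],
       [  0.        , 287.32494397, 197.77151151],
       [  0.        ,   0.        ,   1.        ]]), 'dist_coeffs': array([-0.0709938,  0.       ,  0.       ,  0.       ,  0.       ]), 'hand_eye': array([[ 5.85009590e-04, -9.65194591e-01, -2.61532138e-01,
         7.05414490e-02],
       [ 9.99999220e-01,  8.53299894e-04, -9.12282942e-04,
        -5.54589057e-04],
       [ 1.10369591e-03, -2.61531401e-01,  9.65194337e-01,
        -1.72033187e-01],
       [ 0.00000000e+00,  0.00000000e+00,  0.00000000e+00,
         1.00000000e+00]])}
```

View pics/top0b.png

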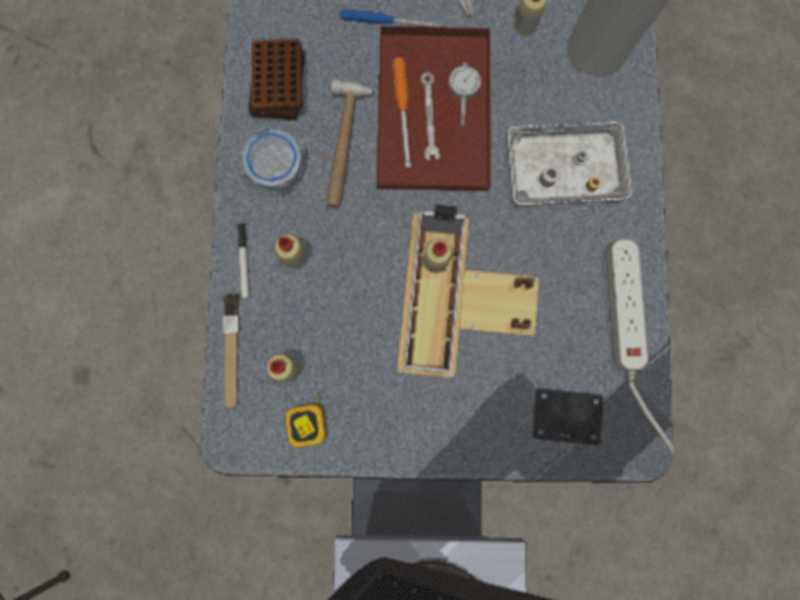

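View pics/scene0b.png

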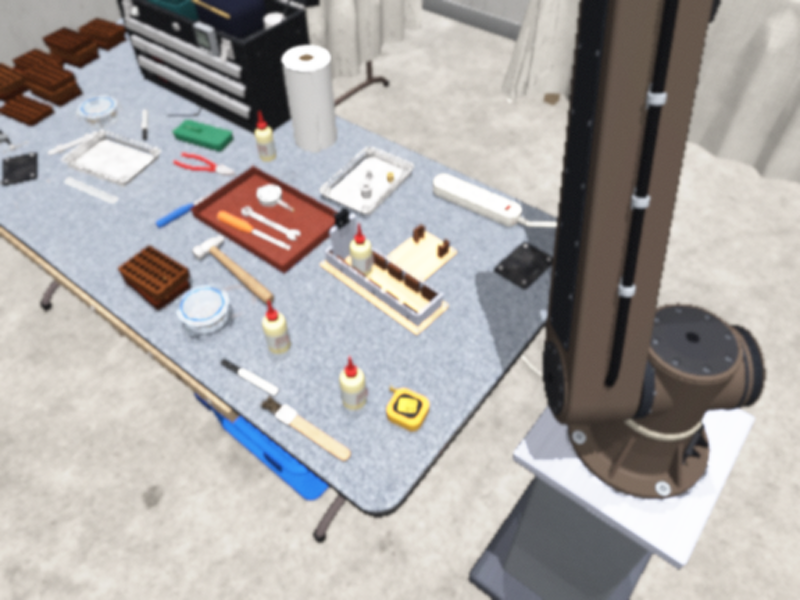

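The top view shows the rack near (435,295), with the keeper at its rear (445,213) and one old bottle at (438,250). There are two new bottles, at (289,248) and (281,367), and the pocket is on the right at about (520,303). I'll enlarge the rack next.

```bash
python3 - <<'E'
from h import *
im=cv2.imread('pics/top0.png')
a=cv2.resize(im[125:250,245:355],None,fx=4.8,fy=4.8,interpolation=cv2.INTER_CUBIC)
b=cv2.resize(im[140:260,160:210],None,fx=4.8,fy=4.8,interpolation=cv2.INTER_CUBIC)
b=cv2.copyMakeBorder(b,0,24,0,0,cv2.BORDER_CONSTANT)
cv2.imwrite('pics/c1.png',np.hstack([a,b])); print(a.shape,b.shape)
E
```

```text
(600, 528, 3) (600, 240, 3)
```

View pics/c1.png

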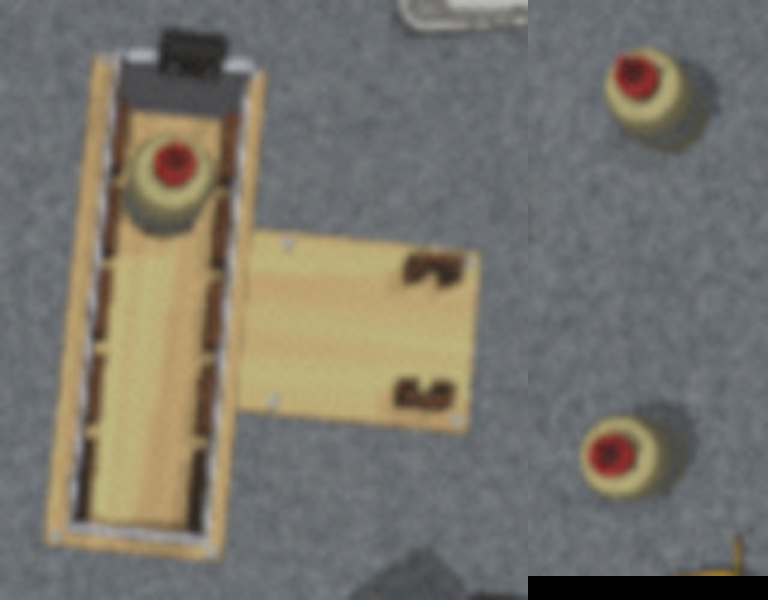

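```bash
python3 - <<'E'
from h import *
f=lambda P:[((u+.5)/4.8-.5+245,(v+.5)/4.8-.5+125) for u,v in P]
np.set_printoptions(precision=4,suppress=True)
c=px2w('top',f([(45,543),(218,558),(93,57),(265,70)]),.008);print(c)
v=c[2]-c[0];w=c[3]-c[1];print(np.linalg.norm(v),np.linalg.norm(w),np.degrees(np.arctan2(v[1],v[0])),np.degrees(np.arctan2(w[1],w[0])),np.linalg.norm(c[0]-c[1]))
l=px2w('top',f([(70,527),(210,540)]),.048);print('lip inner',l,l.mean(0))
s=px2w('top',f([(116,183),(109,265),(99,350),(91,435)]),.044);s2=px2w('top',f([(231,188),(213,350),(205,437)]),.044);print('slots L',s,'R',s2)
p=px2w('top',f([(432,262),(425,392),(432,258),(425,388)]),.042);print('posts',p)
g=lambda P:[((u-528+.5)/4.8-.5+160,(v+.5)/4.8-.5+140) for u,v in P]
print('keep top',px2w('top',f([(162,32),(226,36),(160,70),(226,76)]),.140))
# nozzle top ~z 134, and body circle at shoulder z 86
print('old nozzle/body',px2w('top',f([(177,165)]),.134),px2w('top',f([(172,175)]),.086))
print('new A',px2w('top',g([(638,78)]),.134),px2w('top',g([(643,87)]),.086))
print('new B',px2w('top',g([(613,455)]),.134),px2w('top',g([(622,457)]),.086))
E
```

```text
[[ 0.427   0.0602  0.008 ]
 [ 0.4206 -0.0355  0.008 ]
 [ 0.7037  0.0383  0.008 ]
 [ 0.6982 -0.0601  0.008 ]]
0.2775344010327284 0.2786327751613464 -4.511482609910033 -5.070893180399741 0.0958914087964392
lip inner [[ 0.4352  0.0471  0.048 ]
 [ 0.4298 -0.0273  0.048 ]] [0.4325 0.0099 0.048 ]
slots L [[0.6226 0.0254 0.044 ]
 [0.5771 0.0285 0.044 ]
 [0.5306 0.0331 0.044 ]
 [0.4846 0.0367 0.044 ]] R [[ 0.6211 -0.0374  0.044 ]
 [ 0.5318 -0.0283  0.044 ]
 [ 0.4848 -0.0245  0.044 ]]
posts [[ 0.5828 -0.1476  0.042 ]
 [ 0.5116 -0.1434  0.042 ]
 [ 0.585  -0.1476  0.042 ]
 [ 0.5137 -0.1434  0.042 ]]
keep top [[ 0.6785  0.0071  0.14  ]
 [ 0.6771 -0.0247  0.14  ]
 [ 0.659   0.0079  0.14  ]
 [ 0.6567 -0.0248  0.14  ]]
old nozzle/body [[ 0.6126 -0.0014  0.134 ]] [[ 0.6182 -0.0023  0.086 ]]
new A [[0.6154 0.234  0.134 ]] [[0.6219 0.2409 0.086 ]]
new B [[0.4294 0.2379 0.134 ]] [[0.4293 0.2432 0.086 ]]
```

Rack pose: origin about (0.4335, 0.010), yaw about -4.7°. One old and two new bottles are present. The lone bottle at the far back isn't in the group. I'll move the wrist camera over the keeper.

>>> apply_moves --targets '[{"travel": [0, 0, -5], "roll": -8.5}, {"travel": [0, 0, -5], "roll": -8.5}, {"travel": [0, 0, -5], "roll": -8.5}, {"travel": [0, 0, -5], "roll": -8.5}, {"travel": [0, 0, -5], "roll": -8.5}, {"travel": [0, 0, -5], "roll": -8.5}, {"travel": [0, 0, -5], "roll": -8.5}]'

```text
validation failed for argument at $.ta...
```

>>> apply_moves --targets '[{"travel": [-31, -16, 0]}, {"travel": [-31, -16, 0]}, {"travel": [-31, -16, 0]}, {"travel": [-31, -16, 0]}, {"travel": [-31, -16, 0]}, {"travel": [-31, -16, 0]}, {"travel": [-31, -16, 0]}, {"travel": [-31, -16, 0]}, {"travel": [-31, -16, 0]}, {"travel": [-31, -16, 0]}]'

```text
validation failed for argument at $.ta...
```

>>> apply_moves --targets '[{"travel": [-31, -16, 0]}, {"travel": [-31, -16, 0]}, {"travel": [-31, -16, 0]}, {"travel": [-31, -16, 0]}, {"travel": [-31, -16, 0]}, {"travel": [-31, -16, 0]}, {"travel": [-31, -16, 0]}, {"travel": [-31, -16, 0]}, {"travel": [-31, -16, 0]}, {"travel": [-31, -16, 0]}]'

```text
validation failed for argument at $.ta...
```

```bash
cat >> h.py <<'E'
np.set_printoptions(precision=4,suppress=True)
def pose():
    o=ctrl.get_obs(); return np.array(o['tool_pos']),np.array(o['orientation']),o
def go(x,y,z,yaw):
    p,r,o=pose(); a=np.radians(yaw); d=np.array([x,y,z])-p
    roll=-((yaw-r[2]+180)%360-180)
    print('t',round(o['clock'],2),'p',p,'rpy',r,'-> roll %.2f'%roll,'travel(after roll) mm',np.round(1000*np.array([d[0]*np.cos(a)+d[1]*np.sin(a),d[0]*np.sin(a)-d[1]*np.cos(a),-d[2]]),1),'j',np.round(o['joint_pos'],1),'F',o['force'],'open',round(o['opening'],4),'gf',round(o['gripper_force'],1))
E
python3 - <<'E'
from h import *
go(.668,-.0086,.25,-94.7)
im=snap('wrist','w1.png'); cv2.imwrite('pics/w1b.png',cv2.resize(im[:,:,::-1],(800,600),interpolation=cv2.INTER_CUBIC))
E
```

```text
t 0.1 p [ 0.2927 -0.6078  0.212 ] rpy [ 179.9135   -0.0084 -154.291 ] -> roll -59.59 travel(after roll) mm [-627.9 -325.   -38. ] j [-47.8  20.6   0.6  -0.  -70.1 -16.5] F [-0.4211  0.1388  0.4385] open 0.0881 gf 0.0
```

View pics/w1b.png

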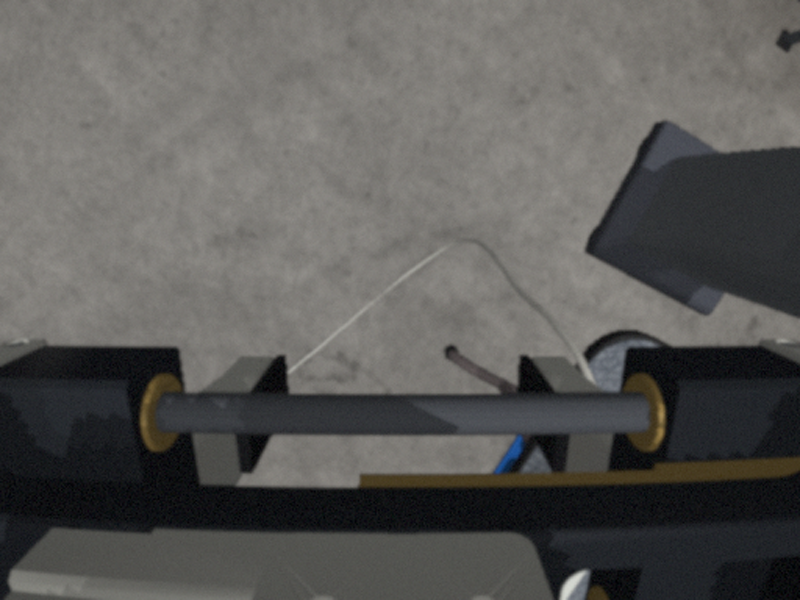

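The first call was refused because every field is required. The wrist picture shows only floor, so the useful view lies ahead in tool +x, above the fingers. I'll repeat with full rows and park the tool left of the rack.

>>> apply_moves --targets '[{"travel": [0, 0, -5], "roll": -8.5, "jaw": 87}, {"travel": [0, 0, -5], "roll": -8.5, "jaw": 87}, {"travel": [0, 0, -5], "roll": -8.5, "jaw": 87}, {"travel": [0, 0, -5], "roll": -8.5, "jaw": 87}, {"travel": [0, 0, -5], "roll": -8.5, "jaw": 87}, {"travel": [0, 0, -5], "roll": -8.5, "jaw": 87}, {"travel": [0, 0, -5], "roll": -8.5, "jaw": 87}]'

```text
clock: 0.85
tool_pos: [0.2928, -0.6079, 0.2476]
orientation: [180.0, 0.0, -94.4]
force: [-0.9, -0.5, 0.1]
opening: 0.0869
gripper_force: 0.0
```

>>> apply_moves --targets '[{"travel": [-36, -13.4, 0], "roll": 0, "jaw": 87}, {"travel": [-36, -13.4, 0], "roll": 0, "jaw": 87}, {"travel": [-36, -13.4, 0], "roll": 0, "jaw": 87}, {"travel": [-36, -13.4, 0], "roll": 0, "jaw": 87}, {"travel": [-36, -13.4, 0], "roll": 0, "jaw": 87}, {"travel": [-36, -13.4, 0], "roll": 0, "jaw": 87}, {"travel": [-36, -13.4, 0], "roll": 0, "jaw": 87}, {"travel": [-36, -13.4, 0], "roll": 0, "jaw": 87}, {"travel": [-36, -13.4, 0], "roll": 0, "jaw": 87}, {"travel": [-36, -13.4, 0], "roll": 0, "jaw": 87}]'

```text
clock: 1.85
tool_pos: [0.4567, -0.259, 0.2479]
orientation: [-180.0, 0.0, -94.8]
force: [-0.4, 0.4, 0.4]
opening: 0.0867
gripper_force: 0.0
```

>>> apply_moves --targets '[{"travel": [-36, -13.4, 0], "roll": 0, "jaw": 87}, {"travel": [-36, -13.4, 0], "roll": 0, "jaw": 87}, {"travel": [-36, -13.4, 0], "roll": 0, "jaw": 87}, {"travel": [-36, -13.4, 0], "roll": 0, "jaw": 87}, {"travel": [-36, -13.4, 0], "roll": 0, "jaw": 87}, {"travel": [-36, -13.4, 0], "roll": 0, "jaw": 87}, {"travel": [-36, -13.4, 0], "roll": 0, "jaw": 87}, {"travel": [-36, -13.4, 0], "roll": 0, "jaw": 87}, {"travel": [-36, -13.4, 0], "roll": 0, "jaw": 87}, {"travel": [-36, -13.4, 0], "roll": 0, "jaw": 87}]'

```text
clock: 2.85
tool_pos: [0.6203, 0.0885, 0.2477]
orientation: [180.0, -0.0, -94.8]
force: [0.5, 0.4, -0.5]
opening: 0.0871
gripper_force: 0.0
```

```bash
python3 - <<'E'
from h import *
go(.668,-.0086,.25,-94.7)
im=snap('wrist','w2.png'); cv2.imwrite('pics/w2b.png',cv2.resize(im[:290,:,::-1],(800,453),interpolation=cv2.INTER_CUBIC))
E
```

```text
t 2.85 p [0.6203 0.0885 0.2477] rpy [179.9795  -0.0039 -94.7805] -> roll -0.08 travel(after roll) mm [ 92.9 -55.5  -2.3] j [ 25.9  14.9  -2.7  -0.  -72.4 -30.7] F [ 0.5284  0.3699 -0.4723] open 0.0871 gf 0.0
```

View pics/w2b.png

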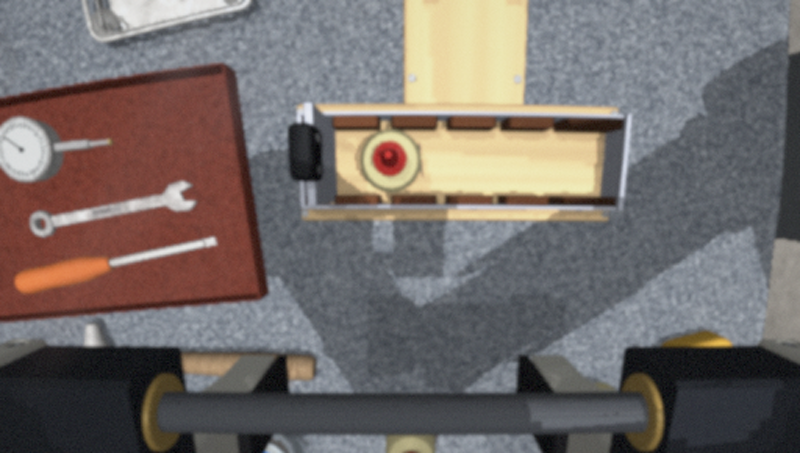

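```bash
python3 - <<'E'
from h import *
q=lambda P,z:px2w('wrist',[((u+.5)/1.5625-.5,(v+.5)/1.5625-.5) for u,v in P],z)
print('keeper block',q([(301,151),(289,151),(312,151),(301,123),(301,180)],.140))
print('lip inner top',q([(625,118),(620,206)],.048))
print('strip lines',q([(320,116),(620,116),(320,209),(620,209)],.044))
print('board corners',q([(303,219),(608,221),(298,103),(617,108)],.008))
print('old',q([(390,155)],.134),q([(390,160)],.094),q([(390,160)],.086))
print('slot gaps top comb',q([(440,125),(497,125),(552,126)],.044),q([(440,200),(495,200),(550,200)],.044))
r=np.array([.4335,.0102,0]);a=np.radians(-4.7);M=R.from_euler('z',-4.7,degrees=True).as_matrix()
print('pred', (w2px('wrist',[r+M@np.array(v) for v in [(239,0,140),(231,0,140),(247,0,140),(0,27,48),(0,-27,48),(51,27,44),(98,27,44),(145,27,44),(239,-35,112),(239,35,112)] for v in [np.array(v)/1000]])+.5)*1.5625-.5)
E
python3 - <<'E'
import cv2
im=cv2.imread('pics/w2.png')
cv2.imwrite('pics/w2c.png',cv2.resize(im[55:155,175:415],None,fx=3.3,fy=3.3,interpolation=cv2.INTER_CUBIC))
E
```

```text
keeper block [[ 0.6752 -0.0049  0.14  ]
 [ 0.6823 -0.0056  0.14  ]
 [ 0.6686 -0.0043  0.14  ]
 [ 0.6732 -0.0206  0.14  ]
 [ 0.6773  0.0118  0.14  ]]
lip inner top [[ 0.4371 -0.02    0.048 ]
 [ 0.4397  0.0486  0.048 ]]
strip lines [[ 0.6769 -0.0391  0.044 ]
 [ 0.4393 -0.0222  0.044 ]
 [ 0.6856  0.0326  0.044 ]
 [ 0.4377  0.0514  0.044 ]]
board corners [[ 0.7087  0.0411  0.008 ]
 [ 0.4315  0.0643  0.008 ]
 [ 0.7004 -0.0574  0.008 ]
 [ 0.4251 -0.0332  0.008 ]]
old [[0.6228 0.0016 0.134 ]] [[0.6239 0.002  0.094 ]] [[0.6241 0.0015 0.086 ]]
slot gaps top comb [[ 0.5834 -0.0245  0.044 ]
 [ 0.5385 -0.0212  0.044 ]
 [ 0.4946 -0.0176  0.044 ]] [[0.5871 0.0335 0.044 ]
 [0.5422 0.0369 0.044 ]
 [0.4969 0.0401 0.044 ]]
pred [[305.7979 142.586 ]
 [319.2391 142.4545]
 [292.3958 142.7398]
 [625.1094 191.3766]
 [632.0366 121.9448]
 [562.3934 190.1977]
 [505.4805 189.461 ]
 [447.8253 189.0134]
 [312.7241  89.865 ]
 [316.8831 201.3902]]
```

View pics/w2c.png

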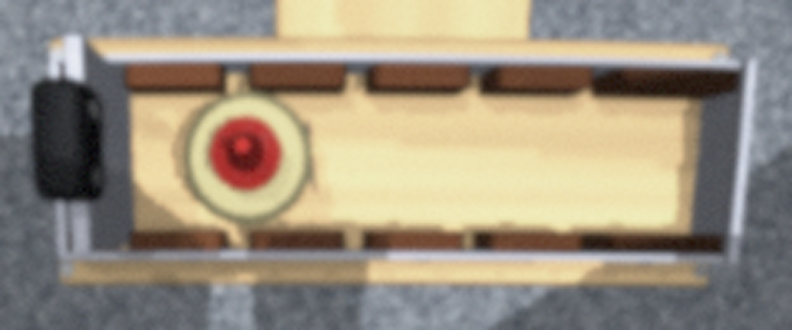

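The enlarged crop shows the rack, keeper and old bottle aligned. The wrist and top estimates differ by about 4 mm, so I'll hover over the keeper and check it against the fingers.

>>> apply_moves --targets '[{"travel": [30, -20, 0], "roll": 0, "jaw": 87}, {"travel": [30, -20, 0], "roll": 0, "jaw": 60}, {"travel": [31, -19, 0], "roll": 0, "jaw": 60}, {"travel": [0, 0, 20], "roll": 0, "jaw": 60}, {"travel": [0, 0, 20], "roll": 0, "jaw": 60}, {"travel": [0, 0, 7], "roll": 0, "jaw": 60}, {"travel": [0, 0, 0], "roll": 0, "jaw": 60}]'

```text
clock: 3.6
tool_pos: [0.6705, -0.0088, 0.1996]
orientation: [179.9, -0.0, -94.8]
force: [0.5, 0.4, 0.7]
opening: 0.0603
gripper_force: 0.0
```

```bash
python3 - <<'E'
from h import *
go(.672,-.007,.123,-94.8)
im=snap('wrist','w3.png'); cv2.imwrite('pics/w3b.png',cv2.resize(im[120:290,100:410,::-1],(775,425),interpolation=cv2.INTER_CUBIC))
E
```

```text
t 3.6 p [ 0.6705 -0.0088  0.1996] rpy [179.8575  -0.0464 -94.7835] -> roll 0.02 travel(after roll) mm [-1.9 -1.4 76.6] j [ 15.9  20.7  -0.9  -0.  -68.6 -20.7] F [0.5237 0.4358 0.6724] open 0.0603 gf 0.0
```

View pics/w3b.png

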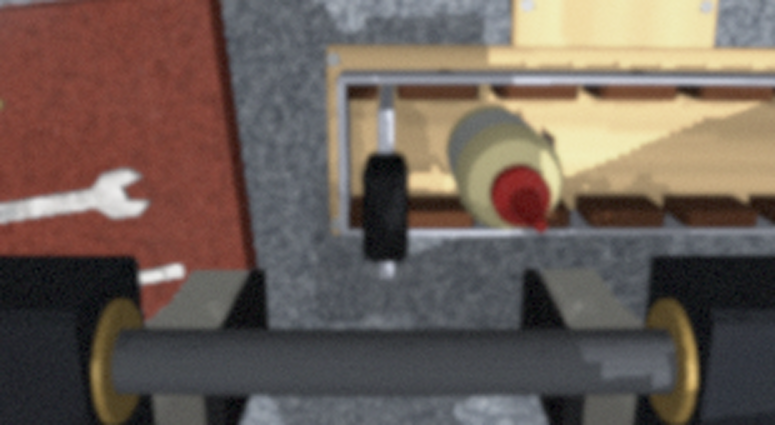

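```bash
python3 - <<'E'
from h import *
q=lambda P,z:px2w('wrist',[(u/2.5-.3+100,v/2.5-.3+120) for u,v in P],z)
k=q([(385,207),(362,207),(407,207),(385,153),(385,262)],.140);print(k,np.linalg.norm(k[1]-k[2]),np.linalg.norm(k[3]-k[4]))
print('plate tips z112',q([(388,84),(388,276)],.112))
print('board right-rear corner',q([(330,47)],.008), 'lip/rear',q([(345,232)],.044))
E
```

```text
[[ 0.6739 -0.0128  0.14  ]
 [ 0.6816 -0.0134  0.14  ]
 [ 0.6665 -0.0121  0.14  ]
 [ 0.6723 -0.0313  0.14  ]
 [ 0.6756  0.0069  0.14  ]] 0.015183107935733846 0.038302027505303364
plate tips z112 [[ 0.6699 -0.0508  0.112 ]
 [ 0.6761  0.0231  0.112 ]]
board right-rear corner [[ 0.699  -0.0603  0.008 ]] lip/rear [[0.6976 0.0255 0.044 ]]
```

>>> apply_moves --targets '[{"travel": [1, -2.5, 0], "roll": 0, "jaw": 60}, {"travel": [0, 0, 20], "roll": 0, "jaw": 60}, {"travel": [0, 0, 20], "roll": 0, "jaw": 60}, {"travel": [0, 0, 20], "roll": 0, "jaw": 60}, {"travel": [0, 0, 11.6], "roll": 0, "jaw": 60}, {"travel": [0, 0, 0], "roll": 0, "jaw": 30}, {"travel": [0, 0, 0], "roll": 0, "jaw": 24}, {"travel": [0, 0, 0], "roll": 0, "jaw": 20}, {"travel": [0, 0, 0], "roll": 0, "jaw": 18}, {"travel": [0, 0, 0], "roll": 0, "jaw": 17}]'

```text
clock: 4.65
tool_pos: [0.6739, -0.0098, 0.1301]
orientation: [-179.9, 0.0, -94.8]
force: [0.1, -0.6, 0.2]
opening: 0.0255
gripper_force: 0.0
```

>>> apply_moves --targets '[{"travel": [0, 0, 0], "roll": 0, "jaw": 15}, {"travel": [0, 0, 0], "roll": 0, "jaw": 10}, {"travel": [0, 0, 0], "roll": 0, "jaw": 5}]'

```text
clock: 4.95
tool_pos: [0.6736, -0.0098, 0.1293]
orientation: [180.0, -0.0, -94.8]
force: [0.4, 0.3, 0.5]
opening: 0.0074
gripper_force: 0.0
```

```bash
python3 - <<'E'
from h import *
go(.672,-.009,.128,-94.8)
E
```

```text
t 4.95 p [ 0.6736 -0.0098  0.1293] rpy [179.9973  -0.0027 -94.7861] -> roll 0.01 travel(after roll) mm [-0.7  1.6  1.3] j [ 15.7  23.8  -5.8   0.  -60.5 -20.5] F [0.3515 0.2564 0.5245] open 0.0074 gf 0.0
```

The fingers closed past 16 mm with no force, so they missed the block. I'll look.

```bash
python3 - <<'E'
from h import *
a=snap('wrist','w4.png')[100:300,100:410]; b=snap('scene','s4.png')[100:220,150:330]
b=cv2.resize(b,(0,0),fx=2.2,fy=2.2); a=cv2.resize(a,(0,0),fx=1.25,fy=1.25)
b=np.pad(b,((0,max(0,a.shape[0]-b.shape[0])),(0,0),(0,0)));a=np.pad(a,((0,b.shape[0]-a.shape[0]),(0,0),(0,0)))
cv2.imwrite('pics/c4.png',np.hstack([a,b])[:,:,::-1]); print(ctrl.get_obs()['opening'])
E
```

```text
0.005645085913439641
```

View pics/c4.png

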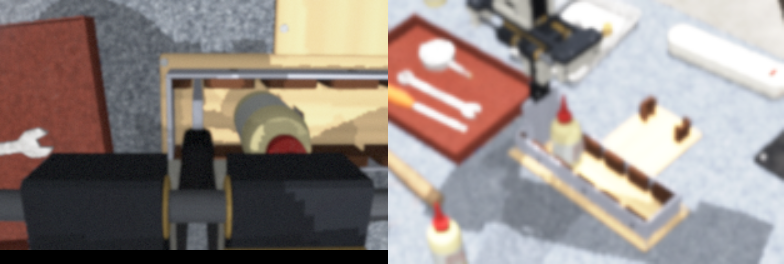

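The black block still stands free at (197,140) in front of the closed fingers. From the images the fingertips look about 37 mm shorter than stated. I'll check by projecting points into the scene view.

```bash
python3 - <<'E'
from h import *
p,r,o=pose()
im=cv2.imread('pics/s4.png'); s=5; x0,y0=185,60
c=cv2.resize(im[y0:y0+110,x0:x0+150],None,fx=s,fy=s,interpolation=cv2.INTER_CUBIC)
for dz,col in((-.022,(0,0,255)),(.0154,(0,255,0)),(0.035,(255,0,0))):
    u=(w2px('scene',[p+[0,0,dz]])[0]-[x0,y0]+.5)*s-.5; print(dz,u); cv2.circle(c,tuple(int(v) for v in u),4,col,1)
cv2.imwrite('pics/c5.png',c); print(o['tau'],p)
E
```

```text
-0.022 [172.0796 415.9109]
0.0154 [167.6871 371.9719]
0.035 [165.3046 348.1416]
[ -0.0017 -60.3653  27.1437   6.482    0.0055  -0.    ] [ 0.6736 -0.0098  0.1292]
```

View pics/c5.png

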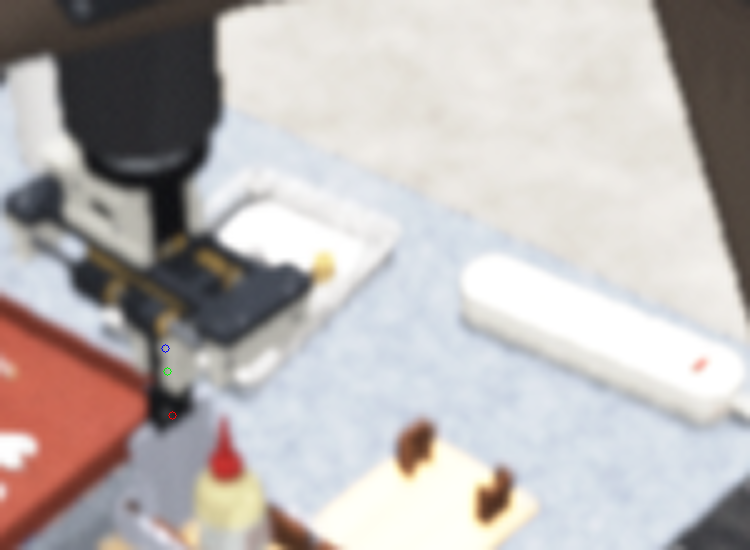

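The fingers end right on top of the block, so the tips really sit about 15 mm behind the TCP. I'll open and go 38 mm deeper in small steps.

>>> apply_moves --targets '[{"travel": [0, 0, 0], "roll": 0, "jaw": 44}, {"travel": [0, 0, 0], "roll": 0, "jaw": 44}, {"travel": [0, 0, 0], "roll": 0, "jaw": 44}, {"travel": [0, 0, 0], "roll": 0, "jaw": 44}, {"travel": [0, 0, 6], "roll": 0, "jaw": 44}, {"travel": [0, 0, 6], "roll": 0, "jaw": 44}, {"travel": [0, 0, 6], "roll": 0, "jaw": 44}]'

```text
clock: 5.75
tool_pos: [0.6733, -0.0098, 0.1104]
orientation: [180.0, -0.0, -94.8]
force: [0.2, 0.5, -0.3]
opening: 0.0437
gripper_force: 0.0
```

>>> apply_moves --targets '[{"travel": [0, 0, 6], "roll": 0, "jaw": 44}, {"travel": [0, 0, 6], "roll": 0, "jaw": 44}, {"travel": [0, 0, 6], "roll": 0, "jaw": 44}, {"travel": [0, 0, 0], "roll": 0, "jaw": 30}, {"travel": [0, 0, 0], "roll": 0, "jaw": 22}, {"travel": [0, 0, 0], "roll": 0, "jaw": 20}, {"travel": [0, 0, 0], "roll": 0, "jaw": 18}, {"travel": [0, 0, 0], "roll": 0, "jaw": 14}, {"travel": [0, 0, 0], "roll": 0, "jaw": 10}, {"travel": [0, 0, 0], "roll": 0, "jaw": 10}]'

```text
clock: 6.75
tool_pos: [0.6736, -0.0098, 0.0936]
orientation: [-180.0, 0.0, -94.8]
force: [-1.2, 0.3, 1.7]
opening: 0.0159
gripper_force: 30.0
```

```bash
python3 - <<'E'
from h import *
go(.672,-.009,.128,-94.8)
E
```

```text
t 6.75 p [ 0.6736 -0.0098  0.0936] rpy [-179.9862    0.0035  -94.7801] -> roll 0.02 travel(after roll) mm [ -0.7   1.7 -34.4] j [ 15.7  25.5  -8.    0.  -56.4 -20.5] F [-1.2331  0.3327  1.7315] open 0.0159 gf 30.0
```

Gripped: 15.9 mm opening and 30 N. Now I'll lift out slowly, move right clear of the bottle, then over the pocket and turn 90°.

>>> apply_moves --targets '[{"travel": [0, 0, -4], "roll": 0, "jaw": 10}, {"travel": [0, 0, -6], "roll": 0, "jaw": 10}, {"travel": [0, 0, -10], "roll": 0, "jaw": 10}, {"travel": [0, 0, -10], "roll": 0, "jaw": 10}, {"travel": [0, 0, -10], "roll": 0, "jaw": 10}, {"travel": [0, 0, -10], "roll": 0, "jaw": 10}, {"travel": [0, 0, -10], "roll": 0, "jaw": 10}, {"travel": [0, 0, -5], "roll": 0, "jaw": 10}, {"travel": [0, 0, 0], "roll": 0, "jaw": 10}]'

```text
clock: 7.65
tool_pos: [0.6741, -0.0098, 0.1594]
orientation: [-179.9, 0.0, -94.8]
force: [-1.2, -0.4, -1.4]
opening: 0.0155
gripper_force: 30.0
```

>>> apply_moves --targets '[{"travel": [10, 0, 0], "roll": 0, "jaw": 10}, {"travel": [20, 0, 0], "roll": 0, "jaw": 10}, {"travel": [20, 0, 0], "roll": 0, "jaw": 10}, {"travel": [20, 0, 0], "roll": 0, "jaw": 10}, {"travel": [20, 0, 0], "roll": 0, "jaw": 10}, {"travel": [20, 20, 0], "roll": 0, "jaw": 10}, {"travel": [20, 25, 0], "roll": 0, "jaw": 10}, {"travel": [19, 25, 0], "roll": 0, "jaw": 10}, {"travel": [0, 25, 0], "roll": 0, "jaw": 10}, {"travel": [0, 19.5, 0], "roll": 0, "jaw": 10}]'

```text
clock: 8.65
tool_pos: [0.545, -0.1509, 0.1581]
orientation: [180.0, -0.0, -94.9]
force: [0.1, 0.5, -2.0]
opening: 0.0157
gripper_force: 30.0
```

>>> apply_moves --targets '[{"travel": [0, 0, 0], "roll": 8.2, "jaw": 10}, {"travel": [0, 0, 0], "roll": 8.2, "jaw": 10}, {"travel": [0, 0, 0], "roll": 8.2, "jaw": 10}, {"travel": [0, 0, 0], "roll": 8.2, "jaw": 10}, {"travel": [0, 0, 0], "roll": 8.2, "jaw": 10}, {"travel": [0, 0, 0], "roll": 8.2, "jaw": 10}, {"travel": [0, 0, 0], "roll": 8.2, "jaw": 10}, {"travel": [0, 0, 0], "roll": 8.2, "jaw": 10}, {"travel": [0, 0, 0], "roll": 8.2, "jaw": 10}, {"travel": [0, 0, 0], "roll": 8.2, "jaw": 10}]'

```text
clock: 9.65
tool_pos: [0.5465, -0.1503, 0.1582]
orientation: [-180.0, -0.0, -177.2]
force: [-0.1, 0.0, -1.8]
opening: 0.016
gripper_force: 30.0
```

>>> apply_moves --targets '[{"travel": [0, 0, 0], "roll": 8, "jaw": 10}, {"travel": [0, 0, 0], "roll": 0, "jaw": 10}]'

```text
clock: 9.85
tool_pos: [0.5466, -0.1501, 0.1582]
orientation: [-180.0, -0.0, 175.0]
force: [-0.2, -0.4, -1.7]
opening: 0.0159
gripper_force: 30.0
```

```bash
python3 - <<'E'
from h import *
go(.547,-.149,.0936,175.2)
im=snap('wrist','w6.png'); snap('top','t6.png'); snap('scene','s6.png')
cv2.imwrite('pics/w6b.png',cv2.resize(im[90:290,100:410,::-1],None,fx=2.5,fy=2.5,interpolation=cv2.INTER_CUBIC))
E
```

```text
t 9.85 p [ 0.5466 -0.1501  0.1582] rpy [-179.9983   -0.0091  175.0181] -> roll -0.18 travel(after roll) mm [-0.3  1.1 64.6] j [  4.4  12.9 -17.6   0.  -59.5 -99.4] F [-0.2129 -0.395  -1.6858] open 0.0159 gf 30.0
```

View pics/w6b.png

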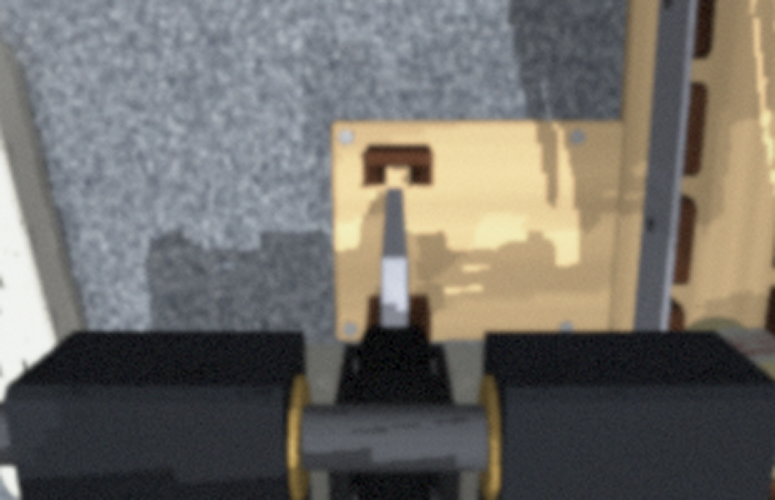

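```bash
python3 - <<'E'
from h import *
T=np.eye(4);p,r,o=pose();Rm=R.from_euler('xyz',r,degrees=True).as_matrix()
def q(P,z):
    w=px2w('wrist',[(u/2.5-.3+100,v/2.5-.3+90) for u,v in P],z); print(z,w.tolist(),'tool mm',((w-p)@Rm*1000).round(1).tolist())
q([(398,160),(364,150),(432,150),(398,183),(386,172),(411,172)],.042)
q([(364,183),(432,183)],.030)
q([(394,190)],p[2]-.0936+.008); q([(395,258)],p[2]-.0936+.112)
q([(399,300)],.042)
E
```

```text
0.042 [[0.5093998337070273, -0.1457623249951077, 0.04199999999999998], [0.5043471671383518, -0.15895977741547138, 0.04199999999999998], [0.5065047115945366, -0.13193899723280975, 0.04199999999999998], [0.5186195410703066, -0.14648783840889115, 0.04199999999999998], [0.5138086621365252, -0.15094239964347014, 0.04199999999999998], [0.5146074444744393, -0.14093622580834586, 0.04199999999999998]] tool mm [[37.6, 0.8, 116.3], [41.6, -12.8, 116.3], [41.6, 14.3, 116.3], [28.3, 0.8, 116.3], [32.8, -4.0, 116.3], [32.8, 6.0, 116.3]]
0.03 [[0.5192193287511974, -0.16079953867573427, 0.02999999999999997], [0.521491568350751, -0.1323396057073079, 0.02999999999999997]] tool mm [[26.6, -13.4, 128.3], [26.6, 15.1, 128.3]]
0.07265896152026027 [[0.516586895328431, -0.14791621367533395, 0.07265896152026025]] tool mm [[30.3, -0.8, 85.6]]
0.17665896152026028 [[0.5155880581228096, -0.14752623013295763, 0.17665896152026028]] tool mm [[31.3, -0.5, -18.4]]
0.042 [[0.5679070690546455, -0.14994047838183502, 0.04199999999999998]] tool mm [[-21.1, 1.3, 116.3]]
```

The picture shows the plate just above the pocket. The front groove is at about (398,172) and the plate foot at (394,190), so I need to shift about 1.5 mm in both axes. Now descending.

>>> apply_moves --targets '[{"travel": [1.5, 1.5, 0], "roll": 0, "jaw": 10}, {"travel": [0, 0, 10], "roll": 0, "jaw": 10}, {"travel": [0, 0, 10], "roll": 0, "jaw": 10}, {"travel": [0, 0, 10], "roll": 0, "jaw": 10}, {"travel": [0, 0, 8], "roll": 0, "jaw": 10}, {"travel": [0, 0, 8], "roll": 0, "jaw": 10}, {"travel": [0, 0, 0], "roll": 0, "jaw": 10}]'

```text
clock: 10.7
tool_pos: [0.5448, -0.1471, 0.1107]
orientation: [-180.0, -0.1, 175.2]
force: [-0.3, -0.5, -1.7]
opening: 0.0157
gripper_force: 30.0
```

>>> apply_moves --targets '[{"travel": [0, 0, 6], "roll": 0, "jaw": 10}, {"travel": [0, 0, 6], "roll": 0, "jaw": 10}, {"travel": [0, 0, 4], "roll": 0, "jaw": 10}, {"travel": [0, 0, 2], "roll": 0, "jaw": 10}, {"travel": [0, 0, 0], "roll": 0, "jaw": 10}]'

```text
clock: 11.2
tool_pos: [0.5456, -0.1471, 0.094]
orientation: [-180.0, -0.0, 175.2]
force: [-0.1, -0.3, -0.2]
opening: 0.0158
gripper_force: 30.0
```

```bash
python3 - <<'E'
from h import *
go(.547,-.149,.0936,175.2)
E
```

```text
t 11.2 p [ 0.5456 -0.1471  0.094 ] rpy [-179.9952   -0.0234  175.2148] -> roll 0.01 travel(after roll) mm [-1.6 -1.7  0.4] j [  4.7  16.4 -22.3   0.  -51.3 -99.5] F [-0.0774 -0.3234 -0.2025] open 0.0158 gf 30.0
```

Seated: the force shows the weight has been taken up. I'll release, rise, and go behind the old bottle to measure it.

>>> apply_moves --targets '[{"travel": [0, 0, 0], "roll": 0, "jaw": 20}, {"travel": [0, 0, 0], "roll": 0, "jaw": 30}, {"travel": [0, 0, 0], "roll": 0, "jaw": 40}, {"travel": [0, 0, 0], "roll": 0, "jaw": 44}, {"travel": [0, 0, -10], "roll": 0, "jaw": 44}, {"travel": [0, 0, -20], "roll": 0, "jaw": 44}, {"travel": [0, 0, -20], "roll": 0, "jaw": 44}, {"travel": [0, 0, -20], "roll": 0, "jaw": 44}, {"travel": [0, 0, -20], "roll": 0, "jaw": 60}]'

```text
clock: 12.1
tool_pos: [0.5458, -0.1472, 0.186]
orientation: [-180.0, 0.0, 175.2]
force: [0.1, 0.2, -0.5]
opening: 0.0478
gripper_force: 0.0
```

>>> apply_moves --targets '[{"travel": [-25, 30, 0], "roll": 0, "jaw": 80}, {"travel": [-25, 30, 0], "roll": 0, "jaw": 80}, {"travel": [-25, 30, 0], "roll": 0, "jaw": 80}, {"travel": [-25, 30, 0], "roll": 0, "jaw": 80}, {"travel": [-23, 29, 0], "roll": 0, "jaw": 80}, {"travel": [0, 0, 0], "roll": 0, "jaw": 80}, {"travel": [0, 0, 0], "roll": 0, "jaw": 80}]'

```text
clock: 12.8
tool_pos: [0.6809, -0.0082, 0.1842]
orientation: [-180.0, -0.0, 175.3]
force: [-1.2, -0.3, -0.6]
opening: 0.0796
gripper_force: 0.0
```

```bash
python3 - <<'E'
from h import *
go(.621,-.004,.040,175.2)
im=snap('wrist','w7.png'); snap('top','t7.png')
cv2.imwrite('pics/w7b.png',cv2.resize(im[:290,100:410,::-1],None,fx=2,fy=2,interpolation=cv2.INTER_CUBIC))
E
```

```text
t 12.8 p [ 0.6809 -0.0082  0.1842] rpy [-179.9858   -0.0309  175.2816] -> roll 0.08 travel(after roll) mm [ 60.1  -0.8 144.2] j [  15.7   22.1   -0.8    0.   -67.2 -110.4] F [-1.1637 -0.2821 -0.5982] open 0.0796 gf 0.0
```

View pics/w7b.png

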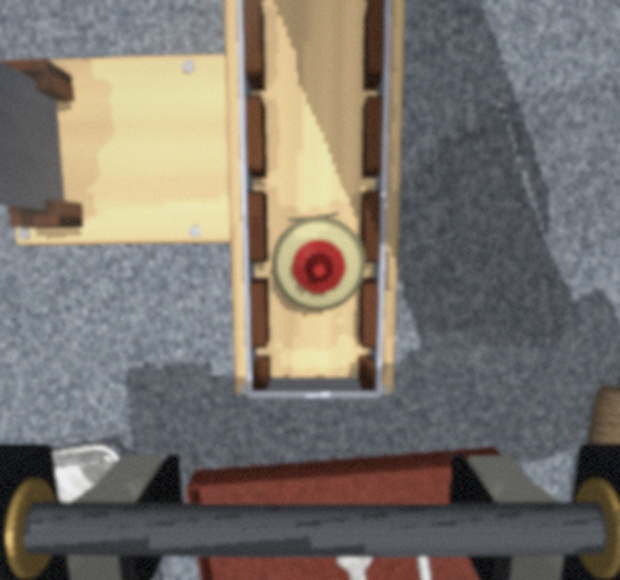

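The view shows the keeper upright in the pocket and the old bottle at (319,264), centred between the combs (inner edges at about 267 and 361).

```bash
python3 - <<'E'
from h import *
p,r,o=pose();Rm=R.from_euler('xyz',r,degrees=True).as_matrix()
def q(n,P,z):
    w=px2w('wrist',[(u/2-.25+100,v/2-.25) for u,v in P],z); print(n,z,w.round(4).tolist(),'tool mm',((w-p)@Rm*1000).round(1).tolist())
q('body',[(319,264)],.094);q('cap',[(319,267)],.12)
q('slots L/R',[(371,92),(369,185),(368,270),(366,351)],.044);q('R',[(256,92),(257,187),(258,270),(260,351)],.044)
q('strips',[(240,250),(389,250),(228,30),(399,30)],.044)
q('comb inner',[(267,140),(364,140)],.044)
E
```

```text
body 0.094 [[0.6205, -0.0034, 0.094]] tool mm [[60.1, 0.9, 90.7]]
cap 0.12 [[0.6206, -0.0035, 0.12]] tool mm [[59.9, 0.8, 64.7]]
slots L/R 0.044 [[0.5394, 0.0298, 0.044], [0.5844, 0.0258, 0.044], [0.6277, 0.0226, 0.044], [0.6715, 0.0188, 0.044]] tool mm [[143.6, 27.2, 140.7], [98.5, 27.0, 140.7], [55.1, 27.4, 140.7], [11.1, 27.3, 140.7]]
R 0.044 [[0.5346, -0.0278, 0.044], [0.5805, -0.032, 0.044], [0.6228, -0.036, 0.044], [0.6666, -0.0396, 0.044]] tool mm [[143.6, -30.6, 140.7], [97.5, -31.0, 140.7], [55.1, -31.4, 140.7], [11.1, -31.3, 140.7]]
strips 0.044 [[0.6116, -0.0444, 0.044], [0.6181, 0.0344, 0.044], [0.5044, -0.0387, 0.044], [0.5114, 0.0455, 0.044]] tool mm [[65.5, -40.7, 140.7], [65.6, 38.3, 140.7], [172.8, -44.0, 140.7], [172.8, 40.5, 140.7]]
comb inner 0.044 [[0.558, -0.0246, 0.044], [0.5621, 0.0247, 0.044]] tool mm [[120.6, -25.4, 140.7], [120.6, 24.0, 140.7]]
```

>>> apply_moves --targets '[{"travel": [30, 0.5, 0], "roll": 0, "jaw": 80}, {"travel": [29.5, 0.4, 0], "roll": 0, "jaw": 80}, {"travel": [0, 0, 30], "roll": 0, "jaw": 80}, {"travel": [0, 0, 30], "roll": 0, "jaw": 80}, {"travel": [0, 0, 30], "roll": 0, "jaw": 80}, {"travel": [0, 0, 30], "roll": 0, "jaw": 80}, {"travel": [0, 0, 15], "roll": 0, "jaw": 80}, {"travel": [0, 0, 9], "roll": 0, "jaw": 80}, {"travel": [0, 0, 0], "roll": 0, "jaw": 60}, {"travel": [0, 0, 0], "roll": 0, "jaw": 48}]'

```text
clock: 13.9
tool_pos: [0.622, -0.0033, 0.0414]
orientation: [180.0, 0.1, 175.2]
force: [-0.1, -0.2, 0.3]
opening: 0.0689
gripper_force: 0.0
```

>>> apply_moves --targets '[{"travel": [0, 0, 0], "roll": 0, "jaw": 46}, {"travel": [0, 0, 0], "roll": 0, "jaw": 44}, {"travel": [0, 0, 0], "roll": 0, "jaw": 42}, {"travel": [0, 0, 0], "roll": 0, "jaw": 38}, {"travel": [0, 0, 0], "roll": 0, "jaw": 34}, {"travel": [0, 0, 0], "roll": 0, "jaw": 34}]'

```text
clock: 14.5
tool_pos: [0.6219, -0.0029, 0.0407]
orientation: [180.0, 0.1, 175.2]
force: [-0.1, 1.2, 4.7]
opening: 0.0417
gripper_force: 28.4
```

```bash
python3 - <<'E'
from h import *
o0=np.array([.4354,.011]);a=np.radians(-4.75);c,s=np.cos(a),np.sin(a)
P=lambda x,y:(o0[0]+c*x/1000-s*y/1000,o0[1]+s*x/1000+c*y/1000)
for x in (23.5,70.5,117.5):print(P(x,0))
go(*P(23.5,0),.040,175.25)
E
```

```text
(np.float64(0.4588192893086974), np.float64(0.009054007123463197))
(np.float64(0.5056578679260921), np.float64(0.005162021370389593))
(np.float64(0.552496446543487), np.float64(0.0012700356173159892))
t 14.5 p [ 0.6219 -0.0029  0.0407] rpy [179.992    0.0505 175.2318] -> roll -0.02 travel(after roll) mm [163.5  -1.6   0.7] j [  17.7   24.5  -18.     0.   -47.4 -112.5] F [-0.1236  1.219   4.6604] open 0.0417 gf 28.4
```

>>> apply_moves --targets '[{"travel": [0, 0, -1.5], "roll": 0, "jaw": 34}, {"travel": [10, 0, 0], "roll": 0, "jaw": 34}, {"travel": [20, 0, 0], "roll": 0, "jaw": 34}, {"travel": [20, 0, 0], "roll": 0, "jaw": 34}, {"travel": [20, -0.5, 0], "roll": 0, "jaw": 34}, {"travel": [20, -0.5, 0], "roll": 0, "jaw": 34}, {"travel": [20, -0.5, 0], "roll": 0, "jaw": 34}, {"travel": [20, 0, 0], "roll": 0, "jaw": 34}, {"travel": [15, 0, 0], "roll": 0, "jaw": 34}, {"travel": [8, 0, 0], "roll": 0, "jaw": 34}]'

```text
clock: 15.5
tool_pos: [0.4665, 0.0078, 0.0415]
orientation: [-180.0, -0.1, 175.2]
force: [1.0, 0.5, -0.7]
opening: 0.0417
gripper_force: 28.5
```

>>> apply_moves --targets '[{"travel": [4, 0, 0], "roll": 0, "jaw": 34}, {"travel": [3, 0, 0], "roll": 0, "jaw": 34}, {"travel": [2, 0, 0], "roll": 0, "jaw": 34}, {"travel": [0, 0, 0], "roll": 0, "jaw": 34}, {"travel": [0, 0, 0], "roll": 0, "jaw": 34}]'

```text
clock: 16.0
tool_pos: [0.4602, 0.009, 0.0417]
orientation: [-180.0, -0.0, 175.2]
force: [0.1, 0.0, -1.1]
opening: 0.0418
gripper_force: 28.5
```

```bash
python3 - <<'E'
from h import *
go(.45882,.00905,.040,175.25)
E
```

```text
t 16.0 p [0.4602 0.009  0.0417] rpy [-179.9968   -0.001   175.2082] -> roll -0.04 travel(after roll) mm [ 1.4 -0.   1.7] j [  25.7   11.5  -38.4    0.   -40.1 -120.5] F [ 0.1143  0.0237 -1.0913] open 0.0418 gf 28.5
```

>>> apply_moves --targets '[{"travel": [1, 0, 0], "roll": 0, "jaw": 34}, {"travel": [0, 0, 0], "roll": 0, "jaw": 34}]'

```text
clock: 16.2
tool_pos: [0.4589, 0.009, 0.0417]
orientation: [-180.0, -0.0, 175.2]
force: [0.6, -1.1, -2.0]
opening: 0.0414
gripper_force: 28.5
```

>>> apply_moves --targets '[{"travel": [1, 0, 0], "roll": 0, "jaw": 34}, {"travel": [0, 0, 0], "roll": 0, "jaw": 34}]'

```text
clock: 16.4
tool_pos: [0.4578, 0.0091, 0.0417]
orientation: [-180.0, -0.0, 175.2]
force: [-0.3, -0.1, -2.2]
opening: 0.0413
gripper_force: 28.5
```

>>> apply_moves --targets '[{"travel": [1, 0, 0], "roll": 0, "jaw": 34}, {"travel": [0, 0, 0], "roll": 0, "jaw": 34}]'

```text
clock: 16.6
tool_pos: [0.4573, 0.0093, 0.0419]
orientation: [180.0, 0.1, 175.2]
force: [2.0, -0.5, -3.0]
opening: 0.0415
gripper_force: 28.4
```

>>> apply_moves --targets '[{"travel": [1, 0, 0], "roll": 0, "jaw": 34}, {"travel": [0, 0, 0], "roll": 0, "jaw": 34}]'

```text
clock: 16.8
tool_pos: [0.4569, 0.0095, 0.0421]
orientation: [180.0, 0.1, 175.2]
force: [4.1, -2.4, -3.5]
opening: 0.0412
gripper_force: 28.4
```

The lip contact is at TCP x ≈ 0.4575, which puts the rack origin at x ≈ 0.4345. I'll back off slightly, set the bottle down, release, and go look at the new bottles.

>>> apply_moves --targets '[{"travel": [-1.3, 0, 0], "roll": 0, "jaw": 34}, {"travel": [0, 0, 1.5], "roll": 0, "jaw": 34}, {"travel": [0, 0, 0], "roll": 0, "jaw": 34}, {"travel": [0, 0, 0], "roll": 0, "jaw": 44}, {"travel": [0, 0, 0], "roll": 0, "jaw": 52}, {"travel": [0, 0, 0], "roll": 0, "jaw": 60}, {"travel": [0, 0, 0], "roll": 0, "jaw": 66}, {"travel": [0, 0, -20], "roll": 0, "jaw": 70}, {"travel": [0, 0, -40], "roll": 0, "jaw": 80}, {"travel": [0, 0, -40], "roll": 0, "jaw": 80}]'

```text
clock: 17.8
tool_pos: [0.4563, 0.0088, 0.1409]
orientation: [-179.9, -0.1, 175.2]
force: [1.3, 0.4, 0.8]
opening: 0.0783
gripper_force: 0.0
```

>>> apply_moves --targets '[{"travel": [0, 0, -40], "roll": 0, "jaw": 80}, {"travel": [-25, 35, 0], "roll": 0, "jaw": 80}, {"travel": [-30, 35, 0], "roll": 0, "jaw": 80}, {"travel": [-35, 35, 0], "roll": 0, "jaw": 80}, {"travel": [-35, 25, 0], "roll": 0, "jaw": 80}, {"travel": [-35, 20, 0], "roll": 0, "jaw": 80}, {"travel": [0, 0, 0], "roll": 0, "jaw": 80}]'

```text
clock: 18.5
tool_pos: [0.6322, 0.1472, 0.1779]
orientation: [-179.9, -0.1, 175.3]
force: [-0.7, -1.4, -1.1]
opening: 0.08
gripper_force: 0.0
```

```bash
python3 - <<'E'
from h import *
go(.622,.240,.030,175.25)
w=snap('wrist','w8.png'); t=snap('top','t8.png')
a=cv2.resize(w[:250,:,::-1],(614,300)); b=cv2.resize(t[140:260,150:320,::-1],None,fx=2.3,fy=2.3,interpolation=cv2.INTER_CUBIC)
h=np.zeros((300+276,614,3),np.uint8); h[:300]=a; h[300:,:b.shape[1]]=b[:276]; cv2.imwrite('pics/c8.png',h)
E
```

```text
t 18.5 p [0.6322 0.1472 0.1779] rpy [-179.9158   -0.0751  175.2608] -> roll 0.01 travel(after roll) mm [ 17.8  91.7 147.9] j [  30.3   19.5   -5.6    0.   -65.1 -125.1] F [-0.7109 -1.4072 -1.092 ] open 0.08 gf 0.0
```

View pics/c8.png

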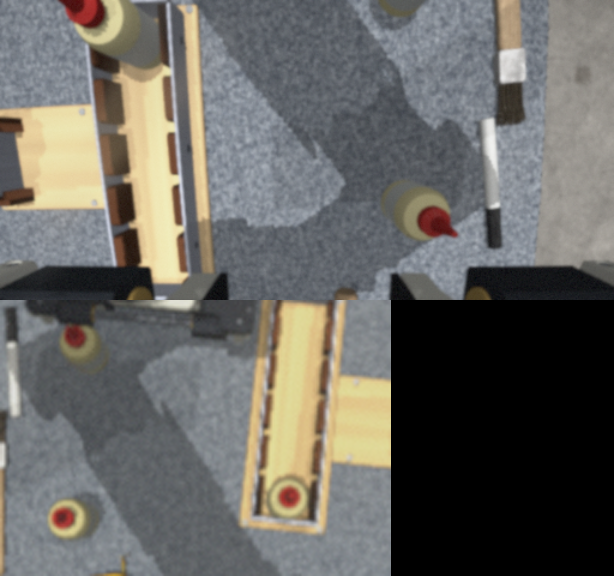

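Old bottle is at the lip. New A is unmoved at wrist crop (418,212), and B is unmoved. I'll compute A's position.

```bash
python3 - <<'E'
from h import *
q=lambda P,z:px2w('wrist',[(u*512/614-.1,v*250/300-.1) for u,v in P],z)
print(q([(418,211)],.086),q([(436,222)],.11),q([(396,197)],.010),q([(400,200)],.02))
t=px2w('top',[(150+81/2.3,140+44/2.3)],.086);print(t)
E
```

```text
[[0.616  0.2317 0.086 ]] [[0.62   0.2375 0.11  ]] [[0.6163 0.2328 0.01  ]] [[0.6179 0.2343 0.02  ]]
[[0.6184 0.2366 0.086 ]]
```

>>> apply_moves --targets '[{"travel": [-17, 29, 0], "roll": 0, "jaw": 80}, {"travel": [-17, 30, 0], "roll": 0, "jaw": 80}, {"travel": [-17, 29, 0], "roll": 0, "jaw": 80}, {"travel": [0, 0, 0], "roll": 0, "jaw": 80}, {"travel": [0, 0, 0], "roll": 0, "jaw": 80}]'

```text
clock: 19.1
tool_pos: [0.6865, 0.2287, 0.18]
orientation: [-180.0, -0.0, 175.2]
force: [-0.4, -0.9, 0.6]
opening: 0.0802
gripper_force: 0.0
```

```bash
cat >> h.py <<'E'
def caps(name):
    im=ctrl.snapshot(name)[:, :, ::-1].copy(); h=cv2.cvtColor(im,cv2.COLOR_BGR2HSV)
    m=(((h[...,0]<5)|(h[...,0]>174))&(h[...,1]>190)&(h[...,2]>90)).astype('uint8')
    n,_,st,ce=cv2.connectedComponentsWithStats(m)
    b=((h[...,0]>20)&(h[...,0]<35)&(h[...,1]>60)&(h[...,2]>110)).astype('uint8')
    return im,[(ce[i].round(1),st[i].tolist()) for i in range(1,n) if st[i,4]>12]
E
python3 - <<'E'
from h import *
go(.62,.237,.034,175.25)
im,c=caps('wrist'); cv2.imwrite('pics/w9.png',im); print(c)
for ce,st in c: print(px2w('wrist',[ce],.115),px2w('wrist',[ce],.10))
im,c=caps('top'); cv2.imwrite('pics/t9.png',im); print(c)
E
```

```text
t 19.1 p [0.6865 0.2287 0.18  ] rpy [-179.9777   -0.0496  175.2421] -> roll -0.01 travel(after roll) mm [ 67.    2.7 146. ] j [  33.8   26.2    5.1   -0.   -69.  -128.5] F [-0.4088 -0.8619  0.5759] open 0.0802 gf 0.0
[(array([271.1, 128.5]), [268, 126, 9, 6, 15])]
[[0.6238 0.2438 0.115 ]] [[0.6243 0.2445 0.1   ]]
[]
```

```bash
cat >> h.py <<'E'
def caps(name,im=None):
    im=ctrl.snapshot(name)[:, :, ::-1].copy() if im is None else im
    f=im.astype(int); B,G,Rr=f[...,0],f[...,1],f[...,2]
    out=[]
    for lab,m in (('red',(Rr>2.0*G)&(Rr>2.0*B)&(Rr>40)),('cream',(Rr>1.25*B)&(G>1.15*B)&(Rr>70)&(Rr<1.35*G))):
        n,_,st,ce=cv2.connectedComponentsWithStats(cv2.morphologyEx(m.astype('uint8'),cv2.MORPH_OPEN,np.ones((2,2),np.uint8)))
        out+=[(lab,ce[i].round(1).tolist(),st[i].tolist()) for i in range(1,n) if st[i,4]>25]
    return im,out
E
python3 - <<'E'
from h import *
for n,f in(('wrist','w9'),('top','t9')):
    im,c=caps(n,cv2.imread(f'pics/{f}.png'))
    for l,ce,st in c: print(n,l,ce,st,px2w(n,[ce],.115 if l=='red' else .086)[0])
im=cv2.imread('pics/w9.png')[70:200,200:360]; cv2.imwrite('pics/w9b.png',cv2.resize(im,None,fx=4,fy=4,interpolation=cv2.INTER_CUBIC))
E
```

```text
wrist red [269.5, 131.9] [258, 120, 24, 25, 471] [0.6265 0.2421 0.115 ]
wrist cream [94.5, 101.6] [79, 0, 34, 210, 2572] [0.586 0.087 0.086]
wrist cream [51.1, 108.4] [22, 9, 59, 193, 5669] [0.587  0.0434 0.086 ]
wrist cream [3.3, 111.0] [0, 66, 11, 73, 472] [ 0.5831 -0.0071  0.086 ]
wrist cream [267.9, 129.6] [247, 108, 44, 46, 1067] [0.6255 0.2419 0.086 ]
wrist cream [220.2, 229.8] [211, 207, 19, 46, 832] [0.7184 0.1875 0.086 ]
wrist cream [111.9, 264.9] [103, 241, 24, 49, 589] [0.7489 0.0683 0.086 ]
wrist cream [405.1, 265.5] [392, 242, 22, 48, 493] [0.7752 0.3761 0.086 ]
wrist cream [355.2, 303.1] [213, 279, 299, 34, 2766] [0.8159 0.3235 0.086 ]
top red [183.2, 156.7] [180, 153, 8, 8, 49] [0.6178 0.2361 0.115 ]
top red [276.1, 226.2] [273, 223, 7, 7, 42] [0.4539 0.0082 0.115 ]
top red [178.1, 235.4] [175, 232, 8, 8, 48] [0.4274 0.2398 0.115 ]
top cream [66.0, 3.3] [64, 0, 5, 8, 27] [1.0453 0.5829 0.086 ]
top cream [341.4, 5.0] [334, 0, 16, 12, 167] [ 1.0507 -0.1621  0.086 ]
top cream [36.4, 28.3] [11, 8, 56, 42, 375] [0.9717 0.6569 0.086 ]
top cream [81.7, 19.9] [78, 17, 8, 7, 27
[... 1533 characters left out ...]
11 0.5506 0.086 ]
top cream [42.2, 326.8] [38, 321, 8, 13, 40] [0.1999 0.5673 0.086 ]
top cream [55.5, 325.2] [53, 322, 7, 7, 30] [0.205  0.5346 0.086 ]
top cream [14.2, 361.8] [0, 333, 37, 51, 795] [0.1148 0.6313 0.086 ]
top cream [59.1, 341.3] [52, 332, 17, 18, 83] [0.1675 0.5232 0.086 ]
top cream [34.7, 341.5] [29, 337, 12, 11, 37] [0.1646 0.5835 0.086 ]
top cream [43.8, 349.0] [37, 340, 13, 17, 98] [0.148  0.5598 0.086 ]
top cream [64.8, 350.8] [61, 346, 8, 11, 44] [0.1459 0.5078 0.086 ]
top cream [53.3, 368.6] [44, 358, 20, 23, 193] [0.1033 0.5334 0.086 ]
top cream [74.9, 373.0] [72, 370, 8, 7, 29] [0.0953 0.4801 0.086 ]
top cream [66.4, 377.8] [62, 374, 9, 9, 37] [0.0833 0.5001 0.086 ]
```

>>> apply_moves --targets '[{"travel": [32, 3, 0], "roll": 0, "jaw": 84}, {"travel": [31.5, 3, 0], "roll": 0, "jaw": 84}, {"travel": [0, 0, 30], "roll": 0, "jaw": 84}, {"travel": [0, 0, 30], "roll": 0, "jaw": 84}, {"travel": [0, 0, 30], "roll": 0, "jaw": 84}, {"travel": [0, 0, 30], "roll": 0, "jaw": 84}, {"travel": [0, 0, 16], "roll": 0, "jaw": 84}, {"travel": [0, 0, 10], "roll": 0, "jaw": 84}, {"travel": [0, 0, 0], "roll": 0, "jaw": 66}, {"travel": [0, 0, 0], "roll": 0, "jaw": 56}]'

```text
clock: 20.2
tool_pos: [0.625, 0.24, 0.0354]
orientation: [180.0, 0.1, 175.2]
force: [0.4, -0.4, -0.6]
opening: 0.0737
gripper_force: 0.0
```

>>> apply_moves --targets '[{"travel": [0, 0, 0], "roll": 0, "jaw": 52}, {"travel": [0, 0, 0], "roll": 0, "jaw": 48}, {"travel": [0, 0, 0], "roll": 0, "jaw": 45}, {"travel": [0, 0, 0], "roll": 0, "jaw": 42}, {"travel": [0, 0, 0], "roll": 0, "jaw": 40}, {"travel": [0, 0, 0], "roll": 0, "jaw": 36}, {"travel": [0, 0, 0], "roll": 0, "jaw": 34}, {"travel": [0, 0, 0], "roll": 0, "jaw": 34}]'

```text
clock: 21.0
tool_pos: [0.625, 0.2405, 0.0349]
orientation: [180.0, 0.1, 175.2]
force: [-1.0, 2.4, 5.0]
opening: 0.0439
gripper_force: 26.9
```

```bash
python3 - <<'E'
from h import *
go(.5055,.0050,.12,175.25)
im,c=caps('top'); cv2.imwrite('pics/t10.png',im)
im,c=caps('wrist'); cv2.imwrite('pics/w10.png',im); print([k for k in c if k[0]=='red'])
E
```

```text
t 21.0 p [0.625  0.2405 0.0349] rpy [179.9543   0.0597 175.2338] -> roll -0.02 travel(after roll) mm [  99.6 -244.6  -85.1] j [  37.7   28.6  -11.8    0.   -49.5 -132.5] F [-1.0337  2.3615  4.973 ] open 0.0439 gf 26.9
[('red', [257.8, 291.2], [233, 280, 51, 24, 1164])]
```

Opening is 43.9 mm rather than 40, so the square body is turned relative to the jaws. I'll reopen, turn a bit and regrip.

>>> apply_moves --targets '[{"travel": [0, 0, 0], "roll": 0, "jaw": 50}, {"travel": [0, 0, 0], "roll": 0, "jaw": 60}, {"travel": [0, 0, 0], "roll": 0, "jaw": 62}, {"travel": [0, 0, 0], "roll": 8, "jaw": 62}, {"travel": [0, 0, 0], "roll": 0, "jaw": 54}, {"travel": [0, 0, 0], "roll": 0, "jaw": 48}, {"travel": [0, 0, 0], "roll": 0, "jaw": 44}, {"travel": [0, 0, 0], "roll": 0, "jaw": 40}, {"travel": [0, 0, 0], "roll": 0, "jaw": 36}, {"travel": [0, 0, 0], "roll": 0, "jaw": 34}]'

```text
clock: 22.1
tool_pos: [0.6246, 0.2402, 0.0343]
orientation: [180.0, 0.0, 167.2]
force: [0.1, 1.1, -1.1]
opening: 0.0405
gripper_force: 29.2
```

>>> apply_moves --targets '[{"travel": [0, 0, 0], "roll": 0, "jaw": 34}, {"travel": [0, 0, 0], "roll": 0, "jaw": 34}]'

```text
clock: 22.3
tool_pos: [0.6246, 0.2402, 0.0343]
orientation: [180.0, 0.0, 167.2]
force: [0.8, 0.7, -1.4]
opening: 0.0408
gripper_force: 29.2
```

Now 40.6 mm, aligned. Next: lift, turn back, and carry over to just behind place 2.

>>> apply_moves --targets '[{"travel": [0, 0, -10], "roll": 0, "jaw": 34}, {"travel": [0, 0, -20], "roll": 0, "jaw": 34}, {"travel": [0, 0, -25], "roll": -4, "jaw": 34}, {"travel": [0, 0, -25], "roll": -4, "jaw": 34}, {"travel": [10, -24, 0], "roll": 0, "jaw": 34}, {"travel": [12, -32, 0], "roll": 0, "jaw": 34}, {"travel": [12, -32, 0], "roll": 0, "jaw": 34}, {"travel": [12, -32, 0], "roll": 0, "jaw": 34}, {"travel": [12, -32, 0], "roll": 0, "jaw": 34}, {"travel": [12, -32, 0], "roll": 0, "jaw": 34}]'

```text
clock: 23.3
tool_pos: [0.5384, 0.0611, 0.1148]
orientation: [-180.0, -0.0, 175.2]
force: [0.7, -0.9, -1.5]
opening: 0.0406
gripper_force: 29.2
```

>>> apply_moves --targets '[{"travel": [12, -32, 0], "roll": 0, "jaw": 34}, {"travel": [12.5, -28, 0], "roll": 0, "jaw": 34}, {"travel": [0, 0, 0], "roll": 0, "jaw": 34}]'

```text
clock: 23.6
tool_pos: [0.5074, 0.002, 0.1147]
orientation: [-180.0, -0.1, 175.1]
force: [-0.0, 0.1, -2.5]
opening: 0.0407
gripper_force: 29.2
```

```bash
python3 - <<'E'
from h import *
go(.510,.0048,.0427,175.25)
im,c=caps('top'); cv2.imwrite('pics/t11.png',im)
for l,ce,st in c:
    if l=='red':print(l,ce,st,px2w('top',[ce],.115)[0])
E
```

```text
t 23.6 p [0.5074 0.002  0.1147] rpy [-179.9793   -0.0845  175.0653] -> roll -0.18 travel(after roll) mm [-2.4  3.1 72. ] j [  22.4   10.   -27.9   -0.   -52.2 -117.3] F [-0.0445  0.0635 -2.5011] open 0.0407 gf 29.2
red [276.2, 226.1] [273, 222, 8, 9, 50] [0.4542 0.0079 0.115 ]
```

>>> apply_moves --targets '[{"travel": [-2.4, 3, 0], "roll": 0, "jaw": 34}, {"travel": [0, 0, 15], "roll": 0, "jaw": 34}, {"travel": [0, 0, 20], "roll": 0, "jaw": 34}, {"travel": [0, 0, 20], "roll": 0, "jaw": 34}, {"travel": [0, 0, 10], "roll": 0, "jaw": 34}, {"travel": [0, 0, 5.5], "roll": 0, "jaw": 34}, {"travel": [0, 0, 0], "roll": 0, "jaw": 34}]'

```text
clock: 24.35
tool_pos: [0.5128, 0.0079, 0.0434]
orientation: [-180.0, -0.0, 175.3]
force: [-0.5, 0.4, -2.1]
opening: 0.0404
gripper_force: 29.2
```

>>> apply_moves --targets '[{"travel": [3, 0, 0], "roll": 0, "jaw": 34}, {"travel": [0, 0, 0], "roll": 0, "jaw": 34}]'

```text
clock: 24.55
tool_pos: [0.5098, 0.008, 0.0445]
orientation: [180.0, 0.1, 175.2]
force: [-0.1, 0.8, -2.4]
opening: 0.0405
gripper_force: 29.2
```

>>> apply_moves --targets '[{"travel": [1, 0, 0], "roll": 0, "jaw": 34}, {"travel": [0, 0, 0], "roll": 0, "jaw": 34}]'

```text
clock: 24.75
tool_pos: [0.5088, 0.008, 0.0443]
orientation: [180.0, 0.0, 175.2]
force: [-0.7, -0.0, -3.4]
opening: 0.0407
gripper_force: 29.2
```

>>> apply_moves --targets '[{"travel": [1, 0, 0], "roll": 0, "jaw": 34}, {"travel": [0, 0, 0], "roll": 0, "jaw": 34}]'

```text
clock: 24.95
tool_pos: [0.5076, 0.008, 0.0439]
orientation: [180.0, 0.0, 175.2]
force: [-0.0, -0.2, -2.2]
opening: 0.0406
gripper_force: 29.2
```

>>> apply_moves --targets '[{"travel": [1, 0, 0], "roll": 0, "jaw": 34}, {"travel": [0, 0, 0], "roll": 0, "jaw": 34}]'

```text
clock: 25.15
tool_pos: [0.5065, 0.008, 0.0437]
orientation: [-180.0, -0.0, 175.2]
force: [-0.2, 0.5, -2.1]
opening: 0.0408
gripper_force: 29.2
```

```bash
python3 - <<'E'
from h import *
go(.5043,.0052,.0423,175.25)
im,c=caps('wrist'); cv2.imwrite('pics/w12.png',im)
p,r,o=pose();Rm=R.from_euler('xyz',r,degrees=True).as_matrix()
for l,ce,st in c:
    if l=='red':
        w=px2w('wrist',[ce],.123)[0]; print(ce,st,w,(w-p)@Rm*1000)
E
```

```text
t 25.15 p [0.5065 0.008  0.0437] rpy [-179.9969   -0.0096  175.2116] -> roll -0.04 travel(after roll) mm [ 2.  -3.   1.4] j [  23.2   15.2  -32.6   -0.   -42.1 -117.9] F [-0.18    0.5036 -2.1337] open 0.0408 gf 29.2
[252.0, 176.2] [224, 147, 57, 63, 2624] [0.4543 0.01   0.123 ] [ 52.3598  -2.4266 -79.2681]
[257.9, 291.3] [233, 280, 51, 24, 1166] [0.4975 0.0084 0.123 ] [  9.1655  -0.4396 -79.2729]
```

>>> apply_moves --targets '[{"travel": [1, -3, 0], "roll": 0, "jaw": 34}, {"travel": [0, 0, 0], "roll": 0, "jaw": 34}]'

```text
clock: 25.4
tool_pos: [0.5052, 0.0049, 0.0437]
orientation: [-180.0, -0.0, 175.2]
force: [0.3, -0.0, -1.6]
opening: 0.0406
gripper_force: 29.2
```

>>> apply_moves --targets '[{"travel": [1, 0, 0], "roll": 0, "jaw": 34}, {"travel": [0, 0, 0], "roll": 0, "jaw": 34}]'

```text
clock: 25.6
tool_pos: [0.5043, 0.0052, 0.0437]
orientation: [-180.0, -0.0, 175.2]
force: [0.2, 0.6, -2.3]
opening: 0.0408
gripper_force: 29.2
```

>>> apply_moves --targets '[{"travel": [1, 0, 0], "roll": 0, "jaw": 34}, {"travel": [0, 0, 0], "roll": 0, "jaw": 34}]'

```text
clock: 25.8
tool_pos: [0.5033, 0.0053, 0.0437]
orientation: [180.0, -0.0, 175.2]
force: [0.3, 0.3, -2.0]
opening: 0.0407
gripper_force: 29.2
```

>>> apply_moves --targets '[{"travel": [1, 0, 0], "roll": 0, "jaw": 34}, {"travel": [0, 0, 0], "roll": 0, "jaw": 34}]'

```text
clock: 26.0
tool_pos: [0.5023, 0.0054, 0.0437]
orientation: [-180.0, -0.0, 175.2]
force: [0.3, -0.2, -1.2]
opening: 0.0407
gripper_force: 29.2
```

```bash
python3 - <<'E'
from h import *
p,r,o=pose();Rm=R.from_euler('xyz',r,degrees=True).as_matrix()
im,c=caps('wrist'); cv2.imwrite('pics/w13.png',im)
for l,ce,st in c:
    if l=='red':
        w=px2w('wrist',[ce],.123)[0]; print(ce,st,w,(w-p)@Rm*1000)
cv2.imwrite('pics/w13b.png',cv2.resize(im[60:320,130:390],None,fx=2.3,fy=2.3,interpolation=cv2.INTER_CUBIC))
E
```

```text
[259.7, 186.9] [232, 157, 56, 67, 2652] [0.4538 0.0096 0.123 ] [ 48.6901   0.1186 -79.2585]
[257.9, 291.3] [233, 280, 51, 24, 1166] [0.4932 0.0057 0.123 ] [  9.0772  -0.428  -79.2642]
```

View pics/w13b.png

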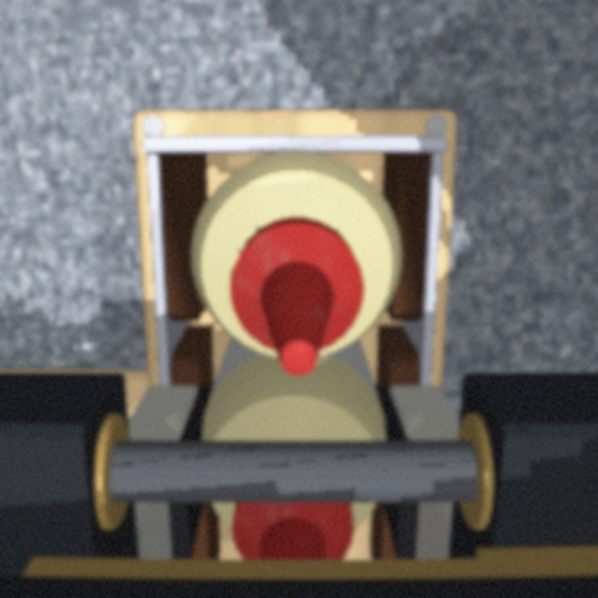

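The picture shows the old bottle at the lip (lip edge row 150) and the held bottle's rim meeting its rear edge at about row 355. I'll nudge further and watch for force.

>>> apply_moves --targets '[{"travel": [1, 0, 0], "roll": 0, "jaw": 34}, {"travel": [0, 0, 0], "roll": 0, "jaw": 34}]'

```text
clock: 26.25
tool_pos: [0.5013, 0.0055, 0.0437]
orientation: [-180.0, -0.0, 175.2]
force: [-0.6, -0.1, -1.3]
opening: 0.0407
gripper_force: 29.2
```

>>> apply_moves --targets '[{"travel": [1, 0, 0], "roll": 0, "jaw": 34}, {"travel": [0, 0, 0], "roll": 0, "jaw": 34}]'

```text
clock: 26.45
tool_pos: [0.5003, 0.0055, 0.0437]
orientation: [-180.0, -0.0, 175.2]
force: [0.2, -0.1, -2.4]
opening: 0.0403
gripper_force: 29.2
```

```bash
python3 - <<'E'
from h import *
go(.5043,.0052,.0423,175.25)
im,c=caps('wrist'); cv2.imwrite('pics/w14.png',im)
for l,ce,st in c:
    if l=='red': print(ce,st,px2w('wrist',[ce],.123)[0])
E
```

```text
t 26.45 p [0.5003 0.0055 0.0437] rpy [-179.9982   -0.0087  175.2113] -> roll -0.04 travel(after roll) mm [-4.  -0.   1.4] j [  23.2   14.7  -33.4   -0.   -41.9 -118. ] F [ 0.2456 -0.1284 -2.4089] open 0.0403 gf 29.2
[259.7, 192.2] [232, 162, 56, 69, 2680] [0.4536 0.0096 0.123 ]
[257.9, 291.3] [233, 280, 51, 24, 1168] [0.4913 0.0059 0.123 ]
```

No contact yet, so the grasp offset is uncertain. I'll set the bottle at nominal pitch, release, and measure cap spacing from above.

>>> apply_moves --targets '[{"travel": [-3.5, 0, 0], "roll": 0, "jaw": 34}, {"travel": [0, 0, 1.4], "roll": 0, "jaw": 34}, {"travel": [0, 0, 0], "roll": 0, "jaw": 34}, {"travel": [0, 0, 0], "roll": 0, "jaw": 44}, {"travel": [0, 0, 0], "roll": 0, "jaw": 52}, {"travel": [0, 0, 0], "roll": 0, "jaw": 60}, {"travel": [0, 0, 0], "roll": 0, "jaw": 68}, {"travel": [0, 0, -20], "roll": 0, "jaw": 74}, {"travel": [0, 0, -40], "roll": 0, "jaw": 80}, {"travel": [0, 0, -40], "roll": 0, "jaw": 80}]'

```text
clock: 27.5
tool_pos: [0.5033, 0.005, 0.1431]
orientation: [-179.9, -0.1, 175.2]
force: [1.6, 0.6, -0.8]
opening: 0.0794
gripper_force: 0.0
```

>>> apply_moves --targets '[{"travel": [-20, 0, -40], "roll": 0, "jaw": 80}, {"travel": [-30, 0, -20], "roll": 0, "jaw": 80}, {"travel": [0, 0, 0], "roll": 0, "jaw": 80}, {"travel": [0, 0, 0], "roll": 0, "jaw": 80}]'

```text
clock: 27.9
tool_pos: [0.5537, 0.0011, 0.202]
orientation: [180.0, -0.0, 175.2]
force: [-0.7, 0.3, -0.7]
opening: 0.0799
gripper_force: 0.0
```

```bash
python3 - <<'E'
from h import *
go(.5043,.0052,.0423,175.25)
for n in('wrist','top'):
    im,c=caps(n); cv2.imwrite(f'pics/{n}15.png',im)
    for l,ce,st in c:
        if l=='red': print(n,ce,st,px2w(n,[ce],.123)[0])
E
```

```text
t 27.9 p [0.5537 0.0011 0.202 ] rpy [179.9788  -0.0206 175.1708] -> roll -0.08 travel(after roll) mm [ 49.6  -0.  159.7] j [  20.4    9.6  -15.7   -0.   -64.7 -115.2] F [-0.6681  0.348  -0.6656] open 0.0799 gf 0.0
wrist [481.9, 29.7] [464, 17, 48, 28, 693] [0.4208 0.1999 0.123 ]
wrist [258.8, 90.7] [247, 78, 24, 26, 479] [0.4589 0.0093 0.123 ]
wrist [258.6, 144.1] [248, 133, 22, 23, 408] [0.5027 0.0055 0.123 ]
top [278.0, 207.0] [275, 204, 7, 7, 45] [0.499  0.0047 0.123 ]
top [276.3, 226.3] [273, 223, 8, 8, 47] [0.4533 0.0082 0.123 ]
```

Cap spacing is about 46.5 mm by both cameras, so bottle 2 is well placed. Now to find B, which may have been knocked.

>>> apply_moves --targets '[{"travel": [10, 30, 0], "roll": 0, "jaw": 84}, {"travel": [10, 32, 0], "roll": 0, "jaw": 84}, {"travel": [10, 32, 0], "roll": 0, "jaw": 84}, {"travel": [10, 32, 0], "roll": 0, "jaw": 84}, {"travel": [10, 32, 0], "roll": 0, "jaw": 84}, {"travel": [10, 32, 0], "roll": 0, "jaw": 84}, {"travel": [12, 28, 0], "roll": 0, "jaw": 84}, {"travel": [0, 0, 0], "roll": 0, "jaw": 84}, {"travel": [0, 0, 0], "roll": 0, "jaw": 84}]'

```text
clock: 28.9
tool_pos: [0.4991, 0.2245, 0.2015]
orientation: [-179.9, -0.1, 175.3]
force: [-0.3, -0.3, 0.5]
opening: 0.084
gripper_force: 0.0
```

```bash
python3 - <<'E'
from h import *
go(.427,.240,.0343,175.25)
for n in('wrist','top'):
    im,c=caps(n); cv2.imwrite(f'pics/{n}16.png',im)
    for l,ce,st in c:
        if l=='red' or (n=='wrist' and st[4]>300): print(n,l,ce,st,px2w(n,[ce],.115 if l=='red' else .086)[0])
E
```

```text
t 28.9 p [0.4991 0.2245 0.2015] rpy [-179.927    -0.074   175.3235] -> roll 0.07 travel(after roll) mm [ 73.1   9.5 167.2] j [  44.7    9.1  -16.4   -0.   -64.6 -139.4] F [-0.3193 -0.2654  0.5046] open 0.084 gf 0.0
wrist red [244.3, 107.3] [233, 96, 23, 24, 432] [0.4175 0.2185 0.115 ]
wrist red [34.3, 173.3] [9, 163, 40, 21, 423] [0.4577 0.012  0.115 ]
wrist red [49.8, 215.5] [36, 207, 27, 17, 321] [0.5007 0.0165 0.115 ]
wrist cream [234.5, 41.6] [204, 3, 63, 87, 1886] [0.3566 0.2136 0.086 ]
wrist cream [235.3, 36.2] [218, 18, 35, 38, 764] [0.352  0.2148 0.086 ]
wrist cream [350.3, 109.2] [339, 58, 23, 104, 1715] [0.4257 0.3196 0.086 ]
wrist cream [246.6, 108.6] [225, 87, 42, 44, 950] [0.4175 0.2193 0.086 ]
wrist cream [119.3, 179.0] [60, 133, 80, 119, 1611] [0.4753 0.0812 0.086 ]
wrist cream [56.8, 192.6] [0, 148, 112, 76, 3244] [0.4838 0.0082 0.086 ]
wrist cream [105.7, 264.5] [97, 241, 24, 49, 592] [0.5715 0.0438 0.086 ]
wrist cream [411.9, 265.6] [399, 241, 22, 48, 484] [0.6012 0.3912 0.086 ]
wrist cream [380.0, 304.8] [224, 295, 288, 17, 2285] [0.6498 0.3564 0.086 ]
top red [278.1, 207.0] [275, 204, 7, 7, 44] [0.4998 0.004  0.115 ]
top red [276.1, 226.1] [273, 223, 7, 7, 43] [0.4542 0.0082 0.115 ]
top red [189.6, 242.1] [186, 239, 8, 7, 50] [0.4122 0.2119 0.115 ]
```

B was indeed knocked, to about (0.417, 0.216). I'll go and grip it there.

>>> apply_moves --targets '[{"travel": [27, -5, 0], "roll": 0, "jaw": 84}, {"travel": [27, -5, 0], "roll": 0, "jaw": 84}, {"travel": [27, -5.2, 0], "roll": 0, "jaw": 84}, {"travel": [0, 0, 30], "roll": 0, "jaw": 84}, {"travel": [0, 0, 35], "roll": 0, "jaw": 84}, {"travel": [0, 0, 35], "roll": 0, "jaw": 84}, {"travel": [0, 0, 35], "roll": 0, "jaw": 84}, {"travel": [0, 0, 20], "roll": 0, "jaw": 84}, {"travel": [0, 0, 12], "roll": 0, "jaw": 84}, {"travel": [0, 0, 0], "roll": 0, "jaw": 70}]'

```text
clock: 30.0
tool_pos: [0.4174, 0.2139, 0.0337]
orientation: [-179.8, -0.1, 175.1]
force: [0.4, 0.9, 0.3]
opening: 0.0802
gripper_force: 0.0
```

>>> apply_moves --targets '[{"travel": [0, 0, 0], "roll": 0, "jaw": 60}, {"travel": [0, 0, 0], "roll": 0, "jaw": 54}, {"travel": [0, 0, 0], "roll": 0, "jaw": 50}, {"travel": [0, 0, 0], "roll": 0, "jaw": 46}, {"travel": [0, 0, 0], "roll": 0, "jaw": 43}, {"travel": [0, 0, 0], "roll": 0, "jaw": 40}, {"travel": [0, 0, 0], "roll": 0, "jaw": 36}, {"travel": [0, 0, 0], "roll": 0, "jaw": 34}, {"travel": [0, 0, 0], "roll": 0, "jaw": 34}]'

```text
clock: 30.9
tool_pos: [0.4188, 0.2166, 0.0358]
orientation: [179.9, 0.1, 175.2]
force: [-0.1, 1.7, 5.5]
opening: 0.042
gripper_force: 28.0
```

>>> apply_moves --targets '[{"travel": [0, 0, 0], "roll": 0, "jaw": 50}, {"travel": [0, 0, 0], "roll": 0, "jaw": 60}, {"travel": [0, 0, 1], "roll": 6, "jaw": 62}, {"travel": [0, 0, 0], "roll": 0, "jaw": 54}, {"travel": [0, 0, 0], "roll": 0, "jaw": 48}, {"travel": [0, 0, 0], "roll": 0, "jaw": 44}, {"travel": [0, 0, 0], "roll": 0, "jaw": 40}, {"travel": [0, 0, 0], "roll": 0, "jaw": 36}, {"travel": [0, 0, 0], "roll": 0, "jaw": 34}, {"travel": [0, 0, 0], "roll": 0, "jaw": 34}]'

```text
clock: 31.9
tool_pos: [0.4183, 0.216, 0.0344]
orientation: [180.0, 0.0, 169.2]
force: [1.0, 1.2, -0.4]
opening: 0.0442
gripper_force: 26.6
```

```bash
python3 - <<'E'
from h import *
go(.5548,.0015,.114,175.25)
E
```

```text
t 31.9 p [0.4183 0.216  0.0344] rpy [179.9962   0.0015 169.2282] -> roll -6.02 travel(after roll) mm [-153.8 -202.5  -79.6] j [  51.4   13.1  -37.6   -0.   -39.3 -152.1] F [ 1.0473  1.2285 -0.3996] open 0.0442 gf 26.6
```

>>> apply_moves --targets '[{"travel": [0, 0, 0], "roll": 0, "jaw": 52}, {"travel": [0, 0, 0], "roll": 0, "jaw": 62}, {"travel": [0, 0, 0], "roll": -6, "jaw": 62}, {"travel": [0, 0, 0], "roll": -6, "jaw": 62}, {"travel": [0, 0, 0], "roll": 0, "jaw": 52}, {"travel": [0, 0, 0], "roll": 0, "jaw": 46}, {"travel": [0, 0, 0], "roll": 0, "jaw": 42}, {"travel": [0, 0, 0], "roll": 0, "jaw": 38}, {"travel": [0, 0, 0], "roll": 0, "jaw": 34}, {"travel": [0, 0, 0], "roll": 0, "jaw": 34}]'

```text
clock: 32.9
tool_pos: [0.4183, 0.2161, 0.0344]
orientation: [180.0, 0.0, -178.8]
force: [0.1, 0.2, -0.4]
opening: 0.04
gripper_force: 29.8
```

```bash
python3 - <<'E'
from h import *
go(.5548,.0015,.114,175.25)
E
```

```text
t 32.9 p [0.4183 0.2161 0.0344] rpy [ 179.9917    0.0048 -178.8109] -> roll 5.94 travel(after roll) mm [-153.8 -202.5  -79.6] j [  51.4   13.1  -37.6   -0.   -39.3 -140.2] F [ 0.1453  0.1568 -0.3607] open 0.04 gf 29.8
```

>>> apply_moves --targets '[{"travel": [0, 0, -10], "roll": 0, "jaw": 34}, {"travel": [0, 0, -20], "roll": 0, "jaw": 34}, {"travel": [0, 0, -25], "roll": 3, "jaw": 34}, {"travel": [0, 0, -25], "roll": 3, "jaw": 34}, {"travel": [-20, 0, 0], "roll": 0, "jaw": 34}, {"travel": [-30, -10, 0], "roll": 0, "jaw": 34}, {"travel": [-30, -20, 0], "roll": 0, "jaw": 34}, {"travel": [-30, -20, 0], "roll": 0, "jaw": 34}, {"travel": [-30, -25, 0], "roll": 0, "jaw": 34}, {"travel": [-14, -30, 0], "roll": 0, "jaw": 34}]'

```text
clock: 33.9
tool_pos: [0.5649, 0.0975, 0.1146]
orientation: [-180.0, 0.0, 175.2]
force: [-0.7, -0.3, -2.6]
opening: 0.0401
gripper_force: 29.8
```

>>> apply_moves --targets '[{"travel": [0, -30, 0], "roll": 0, "jaw": 34}, {"travel": [0, -30, 0], "roll": 0, "jaw": 34}, {"travel": [0, -25, 0], "roll": 0, "jaw": 34}, {"travel": [0, -12, 0], "roll": 0, "jaw": 34}, {"travel": [0, 0, 0], "roll": 0, "jaw": 34}, {"travel": [0, 0, 0], "roll": 0, "jaw": 34}, {"travel": [0, 0, 0], "roll": 0, "jaw": 34}]'

```text
clock: 34.6
tool_pos: [0.555, 0.0026, 0.1145]
orientation: [180.0, 0.0, 175.3]
force: [0.3, 0.5, -1.9]
opening: 0.04
gripper_force: 29.8
```

```bash
python3 - <<'E'
from h import *
go(.5545,.0011,.044,175.25)
im,c=caps('top')
print([(k,px2w('top',[k[1]],.115)) for k in c if k[0]=='red'])
E
```

```text
t 34.6 p [0.555  0.0026 0.1145] rpy [179.9923   0.0117 175.2503] -> roll 0.00 travel(after roll) mm [ 0.4 -1.5 70.5] j [  20.5   14.2  -22.2   -0.   -53.5 -115.2] F [ 0.3308  0.4679 -1.92  ] open 0.04 gf 29.8
[(('red', [278.0, 207.0], [275, 204, 7, 7, 45]), array([[0.4998, 0.0042, 0.115 ]])), (('red', [276.3, 226.4], [273, 223, 8, 8, 48]), array([[0.4535, 0.0077, 0.115 ]]))]
```

>>> apply_moves --targets '[{"travel": [0, -1.5, 10], "roll": 0, "jaw": 34}, {"travel": [0, 0, 20], "roll": 0, "jaw": 34}, {"travel": [0, 0, 20], "roll": 0, "jaw": 34}, {"travel": [0, 0, 12], "roll": 0, "jaw": 34}, {"travel": [0, 0, 7], "roll": 0, "jaw": 34}, {"travel": [2, 0, 0], "roll": 0, "jaw": 34}, {"travel": [2, 0, 0], "roll": 0, "jaw": 34}, {"travel": [0, 0, 3], "roll": 0, "jaw": 34}, {"travel": [0, 0, 0], "roll": 0, "jaw": 34}, {"travel": [0, 0, 0], "roll": 0, "jaw": 34}]'

```text
clock: 35.65
tool_pos: [0.551, 0.0007, 0.0428]
orientation: [180.0, 0.0, 175.2]
force: [-0.3, 0.3, -1.2]
opening: 0.0402
gripper_force: 29.8
```

>>> apply_moves --targets '[{"travel": [0, 0, 0], "roll": 0, "jaw": 44}, {"travel": [0, 0, 0], "roll": 0, "jaw": 52}, {"travel": [0, 0, 0], "roll": 0, "jaw": 60}, {"travel": [0, 0, 0], "roll": 0, "jaw": 68}, {"travel": [0, 0, -20], "roll": 0, "jaw": 74}, {"travel": [0, 0, -40], "roll": 0, "jaw": 80}, {"travel": [0, 0, -40], "roll": 0, "jaw": 80}, {"travel": [-10, 0, -40], "roll": 0, "jaw": 80}, {"travel": [-20, 0, -20], "roll": 0, "jaw": 80}, {"travel": [0, 0, 0], "roll": 0, "jaw": 80}]'

```text
clock: 36.65
tool_pos: [0.5842, -0.0016, 0.2061]
orientation: [179.9, 0.4, 175.2]
force: [-0.5, -0.2, 0.1]
opening: 0.0802
gripper_force: 0.0
```

```bash
python3 - <<'E'
from h import *
go(.5510,.0014,.0344,175.25)
for n in('wrist','top'):
    im,c=caps(n); cv2.imwrite(f'pics/{n}17.png',im)
    for l,ce,st in c:
        if l=='red': print(n,l,ce,st,px2w(n,[ce],.123)[0])
E
```

```text
t 36.65 p [ 0.5842 -0.0016  0.2061] rpy [179.9119   0.3848 175.2327] -> roll -0.02 travel(after roll) mm [ 33.3   0.2 171.7] j [  19.1   12.1  -12.1    0.1  -65.5 -113.9] F [-0.4726 -0.241   0.0921] open 0.0802 gf 0.0
wrist red [258.9, 54.4] [248, 41, 23, 28, 517] [0.4599 0.0091 0.123 ]
wrist red [258.8, 109.3] [248, 98, 23, 24, 440] [0.5033 0.0055 0.123 ]
wrist red [257.7, 157.8] [247, 147, 22, 22, 386] [0.5443 0.0011 0.123 ]
wrist red [319.4, 286.9] [313, 283, 14, 9, 50] [0.6786 0.0524 0.123 ]
wrist red [290.4, 288.4] [288, 285, 6, 8, 27] [0.6776 0.0231 0.123 ]
wrist red [242.5, 292.9] [239, 290, 8, 7, 26] [ 0.6787 -0.0255  0.123 ]
top red [280.3, 189.0] [277, 186, 8, 7, 45] [ 0.5421 -0.0002  0.123 ]
top red [278.0, 207.0] [275, 204, 7, 7, 45] [0.499  0.0047 0.123 ]
top red [276.4, 226.3] [273, 223, 8, 8, 46] [0.4533 0.0079 0.123 ]
```

Spacing between bottles 2 and 3 is about 44 mm versus 46.5, so I'll regrip bottle 3 and move it 2.5 mm back to pitch.

>>> apply_moves --targets '[{"travel": [16, 0, 0], "roll": 0, "jaw": 80}, {"travel": [16.3, -0.3, 0], "roll": 0, "jaw": 80}, {"travel": [0, 0, 35], "roll": 0, "jaw": 80}, {"travel": [0, 0, 35], "roll": 0, "jaw": 80}, {"travel": [0, 0, 35], "roll": 0, "jaw": 80}, {"travel": [0, 0, 35], "roll": 0, "jaw": 70}, {"travel": [0, 0, 20], "roll": 0, "jaw": 60}, {"travel": [0, 0, 0], "roll": 0, "jaw": 52}, {"travel": [0, 0, 0], "roll": 0, "jaw": 46}, {"travel": [0, 0, 0], "roll": 0, "jaw": 40}]'

```text
clock: 37.75
tool_pos: [0.549, 0.0007, 0.0434]
orientation: [180.0, 0.1, 175.2]
force: [-0.1, -0.9, 0.1]
opening: 0.0453
gripper_force: 0.0
```

>>> apply_moves --targets '[{"travel": [0, 0, 0], "roll": 0, "jaw": 36}, {"travel": [0, 0, 0], "roll": 0, "jaw": 34}, {"travel": [0, 0, 0], "roll": 0, "jaw": 34}, {"travel": [0, 0, -1.5], "roll": 0, "jaw": 34}]'

```text
clock: 38.15
tool_pos: [0.5484, 0.0007, 0.0442]
orientation: [180.0, 0.0, 175.2]
force: [-0.6, -0.1, -2.9]
opening: 0.0399
gripper_force: 29.8
```

```bash
python3 - <<'E'
from h import *
go(.5535,.0012,.0428,175.25)
E
```

```text
t 38.15 p [0.5484 0.0007 0.0442] rpy [179.9788   0.0227 175.2079] -> roll -0.04 travel(after roll) mm [-5.   1.   1.4] j [  20.5   18.5  -27.4   -0.   -44.  -115.3] F [-0.5978 -0.0636 -2.9181] open 0.0399 gf 29.8
```

>>> apply_moves --targets '[{"travel": [-2.5, 0.7, 0], "roll": 0, "jaw": 34}, {"travel": [0, 0, 1.5], "roll": 0, "jaw": 34}, {"travel": [0, 0, 0], "roll": 0, "jaw": 34}, {"travel": [0, 0, 0], "roll": 0, "jaw": 44}, {"travel": [0, 0, 0], "roll": 0, "jaw": 52}, {"travel": [0, 0, 0], "roll": 0, "jaw": 60}, {"travel": [0, 0, 0], "roll": 0, "jaw": 68}, {"travel": [0, 0, -30], "roll": 0, "jaw": 74}, {"travel": [0, 0, -40], "roll": 0, "jaw": 80}, {"travel": [0, 0, -40], "roll": 0, "jaw": 80}]'

```text
clock: 39.15
tool_pos: [0.5505, 0.0008, 0.1531]
orientation: [-180.0, -0.1, 175.2]
force: [1.6, -0.2, 0.1]
opening: 0.0794
gripper_force: 0.0
```

>>> apply_moves --targets '[{"travel": [-15, 0, -40], "roll": 0, "jaw": 80}, {"travel": [-20, 0, -10], "roll": 0, "jaw": 80}, {"travel": [0, 0, 0], "roll": 0, "jaw": 80}, {"travel": [0, 0, 0], "roll": 0, "jaw": 80}]'

```text
clock: 39.55
tool_pos: [0.5854, -0.0019, 0.2016]
orientation: [180.0, -0.1, 175.2]
force: [-0.9, 0.6, -0.8]
opening: 0.0803
gripper_force: 0.0
```

```bash
python3 - <<'E'
from h import *
go(.5456,-.1471,.094,175.2)
for n in('wrist','top'):
    im,c=caps(n); cv2.imwrite(f'pics/{n}18.png',im)
    for l,ce,st in c:
        if l=='red' and st[4]>40: print(n,l,ce,st,px2w(n,[ce],.123)[0])
E
```

```text
t 39.55 p [ 0.5854 -0.0019  0.2016] rpy [179.9969  -0.0681 175.1762] -> roll -0.02 travel(after roll) mm [  27.5 -148.   107.6] j [  18.9   12.7  -11.9   -0.   -65.5 -113.7] F [-0.8771  0.6332 -0.8441] open 0.0803 gf 0.0
wrist red [259.3, 52.9] [248, 39, 24, 29, 540] [0.4617 0.0091 0.123 ]
wrist red [259.0, 108.5] [248, 97, 23, 24, 450] [0.5053 0.0053 0.123 ]
wrist red [258.4, 160.0] [248, 149, 22, 23, 401] [0.5484 0.0012 0.123 ]
wrist red [264.6, 293.7] [260, 290, 11, 8, 52] [ 0.682  -0.0036  0.123 ]
top red [280.3, 188.1] [277, 185, 8, 7, 45] [ 0.5443 -0.0002  0.123 ]
top red [278.1, 206.9] [275, 204, 7, 7, 46] [0.4992 0.0045 0.123 ]
top red [276.4, 226.3] [273, 223, 8, 8, 46] [0.4533 0.0079 0.123 ]
```

The row is even. Now I'll fetch the keeper from the pocket.

>>> apply_moves --targets '[{"travel": [5.5, -29.6, 0], "roll": 0, "jaw": 60}, {"travel": [5.5, -29.6, 0], "roll": 0, "jaw": 50}, {"travel": [5.5, -29.6, 0], "roll": 0, "jaw": 44}, {"travel": [5.5, -29.6, 0], "roll": 0, "jaw": 44}, {"travel": [5.5, -29.6, 0], "roll": 0, "jaw": 44}, {"travel": [0, 0, 0], "roll": 0, "jaw": 44}, {"travel": [0, 0, 0], "roll": 0, "jaw": 44}]'

```text
clock: 40.35
tool_pos: [0.5452, -0.1475, 0.2017]
orientation: [-180.0, -0.1, 175.1]
force: [0.3, -0.0, 0.3]
opening: 0.0443
gripper_force: 0.0
```

```bash
python3 - <<'E'
from h import *
go(.5456,-.1471,.094,175.2)
E
```

```text
t 40.35 p [ 0.5452 -0.1475  0.2017] rpy [-179.9989   -0.0757  175.1312] -> roll -0.07 travel(after roll) mm [ -0.4   0.4 107.7] j [  4.7  10.7 -14.4  -0.  -65.  -99.6] F [ 0.2643 -0.0234  0.2978] open 0.0443 gf 0.0
```

>>> apply_moves --targets '[{"travel": [0, 0, 30], "roll": 0, "jaw": 44}, {"travel": [0, 0, 30], "roll": 0, "jaw": 44}, {"travel": [0, 0, 25], "roll": 0, "jaw": 44}, {"travel": [0, 0, 15], "roll": 0, "jaw": 44}, {"travel": [0, 0, 7.5], "roll": 0, "jaw": 44}, {"travel": [0, 0, 0], "roll": 0, "jaw": 30}, {"travel": [0, 0, 0], "roll": 0, "jaw": 24}, {"travel": [0, 0, 0], "roll": 0, "jaw": 20}, {"travel": [0, 0, 0], "roll": 0, "jaw": 15}, {"travel": [0, 0, 0], "roll": 0, "jaw": 10}]'

```text
clock: 41.35
tool_pos: [0.5465, -0.1472, 0.0957]
orientation: [180.0, 0.1, 175.2]
force: [-0.4, -0.3, 2.4]
opening: 0.0158
gripper_force: 30.0
```

>>> apply_moves --targets '[{"travel": [0, 0, 0], "roll": 0, "jaw": 10}, {"travel": [0, 0, 0], "roll": 0, "jaw": 10}]'

```text
clock: 41.55
tool_pos: [0.5466, -0.1472, 0.0956]
orientation: [-180.0, 0.1, 175.2]
force: [-1.2, -0.3, 6.5]
opening: 0.016
gripper_force: 30.0
```

>>> apply_moves --targets '[{"travel": [0, 0, -4], "roll": 0, "jaw": 10}, {"travel": [0, 0, -10], "roll": 0, "jaw": 10}, {"travel": [0, 0, -20], "roll": 0, "jaw": 10}, {"travel": [0, 0, -20], "roll": 0, "jaw": 10}, {"travel": [0, 0, -20], "roll": 0, "jaw": 10}, {"travel": [0, 0, -20], "roll": 0, "jaw": 10}, {"travel": [0, 0, -11], "roll": 0, "jaw": 10}]'

```text
clock: 42.25
tool_pos: [0.5467, -0.1471, 0.2021]
orientation: [180.0, 0.1, 175.2]
force: [-0.2, -0.8, -0.8]
opening: 0.0159
gripper_force: 30.0
```

```bash
python3 - <<'E'
from h import *
go(.5799,-.0018,.094,-94.75)
E
```

```text
t 42.25 p [ 0.5467 -0.1471  0.2021] rpy [179.9951   0.1275 175.2176] -> roll -90.03 travel(after roll) mm [-147.6  -21.1  108.1] j [  4.7  10.7 -14.3   0.  -64.8 -99.5] F [-0.1862 -0.7663 -0.811 ] open 0.0159 gf 30.0
```

>>> apply_moves --targets '[{"travel": [0, 0, 0], "roll": -8.2, "jaw": 10}, {"travel": [0, 0, 0], "roll": -8.2, "jaw": 10}, {"travel": [0, 0, 0], "roll": -8.2, "jaw": 10}, {"travel": [0, 0, 0], "roll": -8.2, "jaw": 10}, {"travel": [0, 0, 0], "roll": -8.2, "jaw": 10}, {"travel": [0, 0, 0], "roll": -8.2, "jaw": 10}, {"travel": [0, 0, 0], "roll": -8.2, "jaw": 10}, {"travel": [0, 0, 0], "roll": -8.2, "jaw": 10}, {"travel": [0, 0, 0], "roll": -8.2, "jaw": 10}, {"travel": [0, 0, 0], "roll": -8.2, "jaw": 10}]'

```text
clock: 43.25
tool_pos: [0.5457, -0.147, 0.1996]
orientation: [180.0, 0.0, -102.5]
force: [0.5, 1.1, -1.9]
opening: 0.0158
gripper_force: 30.0
```

>>> apply_moves --targets '[{"travel": [0, -5, 0], "roll": -8, "jaw": 10}, {"travel": [-20, -10, 0], "roll": 0, "jaw": 10}, {"travel": [-30, -10, 0], "roll": 0, "jaw": 10}, {"travel": [-30, 0, 0], "roll": 0, "jaw": 10}, {"travel": [-30, 0, 0], "roll": 0, "jaw": 10}, {"travel": [-25, 0, 0], "roll": 0, "jaw": 10}, {"travel": [-12, 3.5, 0], "roll": 0, "jaw": 10}, {"travel": [0, 0, 0], "roll": 0, "jaw": 10}, {"travel": [0, 0, 0], "roll": 0, "jaw": 10}]'

```text
clock: 44.15
tool_pos: [0.5793, -0.0032, 0.1998]
orientation: [180.0, -0.0, -94.8]
force: [-0.8, 0.0, -1.7]
opening: 0.0161
gripper_force: 30.0
```

```bash
python3 - <<'E'
from h import *
go(.5799,-.0022,.15,-94.75)
E
```

```text
t 44.15 p [ 0.5793 -0.0032  0.1998] rpy [179.973   -0.0112 -94.7564] -> roll -0.01 travel(after roll) mm [-1.1 -0.5 49.8] j [ 19.   12.1 -12.8  -0.  -65.1 -23.8] F [-0.7719  0.0078 -1.702 ] open 0.0161 gf 30.0
```

>>> apply_moves --targets '[{"travel": [-1, -0.5, 0], "roll": 0, "jaw": 10}, {"travel": [0, 0, 20], "roll": 0, "jaw": 10}, {"travel": [0, 0, 20], "roll": 0, "jaw": 10}, {"travel": [0, 0, 14], "roll": 0, "jaw": 10}, {"travel": [0, 0, 0], "roll": 0, "jaw": 10}, {"travel": [0, 0, 0], "roll": 0, "jaw": 10}]'

```text
clock: 44.75
tool_pos: [0.5805, -0.0028, 0.1462]
orientation: [180.0, -0.0, -94.8]
force: [-0.3, -0.3, -0.2]
opening: 0.0157
gripper_force: 30.0
```

```bash
python3 - <<'E'
from h import *
go(.5799,-.0022,.094,-94.75)
im=snap('wrist','w20.png')
cv2.imwrite('pics/w20b.png',cv2.resize(im[110:270,160:355,::-1],None,fx=4,fy=3.7,interpolation=cv2.INTER_CUBIC))
E
```

```text
t 44.75 p [ 0.5805 -0.0028  0.1462] rpy [179.9975  -0.0213 -94.8256] -> roll -0.08 travel(after roll) mm [-0.5  0.6 52.2] j [ 19.   14.7 -16.9   0.  -58.4 -23.9] F [-0.2532 -0.2954 -0.1532] open 0.0157 gf 30.0
```

View pics/w20b.png

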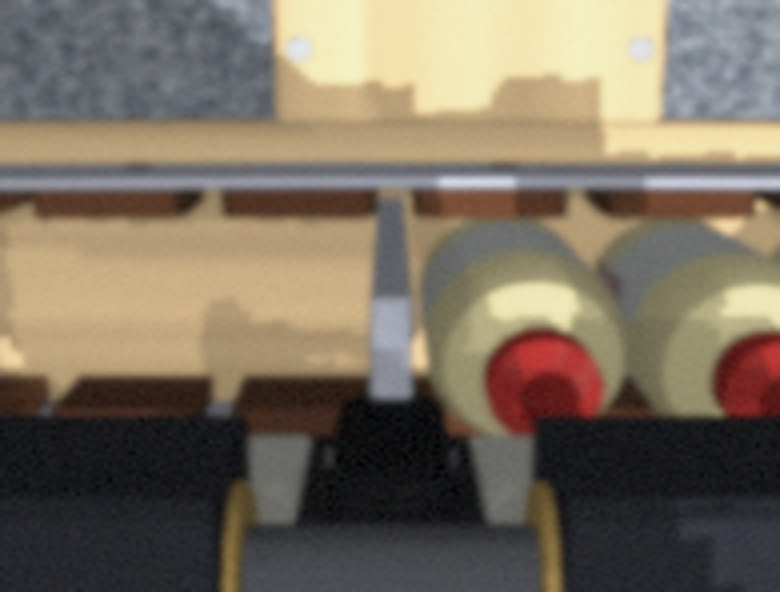

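The plate foot is at (391,200) and the slot gap at 377–415 (centre 396), so I need about +1 mm in tool y. I'll check the crosswise fit numerically.

```bash
python3 - <<'E'
from h import *
p,r,o=pose();Rm=R.from_euler('xyz',r,degrees=True).as_matrix()
def q(n,P,z):
    w=px2w('wrist',[(u/4-.4+160,v/3.7-.4+110) for u,v in P],z); print(n,((w-p)@Rm*1000).round(1).tolist())
q('plate foot',[(391.5,199)],p[2]-.0876); q('plate top',[(391,297)],p[2]-.0876+.104)
q('slot',[(396,200),(377,200),(415,200),(396,190)],.044); q('combinner',[(300,192),(300,215)],.044); q('left comb inner edge',[(300,378)],.044)
q('strip top inner/outer',[(300,188),(300,166)],.044)
E
```

```text
plate foot [[33.1, 0.0, 87.6]]
plate top [[33.4, -0.1, -16.4]]
slot [[30.7, 1.1, 102.7], [30.7, -3.5, 102.7], [30.7, 5.7, 102.7], [33.3, 1.1, 102.7]]
combinner [[32.8, -21.9, 102.7], [26.7, -22.0, 102.7]]
left comb inner edge [[-17.9, -22.9, 102.7]]
strip top inner/outer [[33.8, -21.9, 102.7], [39.5, -21.8, 102.7]]
```

>>> apply_moves --targets '[{"travel": [0, 1, 0], "roll": 0, "jaw": 10}, {"travel": [0, 0, 8], "roll": 0, "jaw": 10}, {"travel": [0, 0, 6], "roll": 0, "jaw": 10}, {"travel": [0, 0, 6], "roll": 0, "jaw": 10}, {"travel": [0, 0, 6], "roll": 0, "jaw": 10}, {"travel": [0, 0, 0], "roll": 0, "jaw": 10}]'

```text
clock: 45.4
tool_pos: [0.5785, -0.0021, 0.1186]
orientation: [179.9, -0.0, -94.8]
force: [0.2, -0.5, -0.6]
opening: 0.0156
gripper_force: 30.0
```

>>> apply_moves --targets '[{"travel": [0, 0, 6], "roll": 0, "jaw": 10}, {"travel": [0, 0, 6], "roll": 0, "jaw": 10}, {"travel": [0, 0, 6], "roll": 0, "jaw": 10}, {"travel": [0, 0, 0], "roll": 0, "jaw": 10}]'

```text
clock: 45.8
tool_pos: [0.5786, -0.0022, 0.1007]
orientation: [179.9, -0.0, -94.8]
force: [-0.2, -0.4, -1.6]
opening: 0.0157
gripper_force: 30.0
```

>>> apply_moves --targets '[{"travel": [0, 0, 4], "roll": 0, "jaw": 10}, {"travel": [0, 0, 2], "roll": 0, "jaw": 10}, {"travel": [0, 0, 0], "roll": 0, "jaw": 10}, {"travel": [0, 0, 0], "roll": 0, "jaw": 10}]'

```text
clock: 46.2
tool_pos: [0.5793, -0.002, 0.0959]
orientation: [-180.0, 0.0, -94.8]
force: [-0.0, -0.4, -1.2]
opening: 0.0157
gripper_force: 30.0
```

>>> apply_moves --targets '[{"travel": [0, 0, 1], "roll": 0, "jaw": 10}, {"travel": [0, 0, 1], "roll": 0, "jaw": 10}, {"travel": [0, 0, 0], "roll": 0, "jaw": 10}, {"travel": [0, 0, 0], "roll": 0, "jaw": 10}]'

```text
clock: 46.6
tool_pos: [0.5797, -0.0021, 0.0956]
orientation: [-179.9, -0.0, -94.8]
force: [-4.1, 0.1, 12.1]
opening: 0.0159
gripper_force: 30.0
```

The keeper is seated: there's a floor reaction and the height matches the parked one. Releasing and backing off.

>>> apply_moves --targets '[{"travel": [0, 0, -1], "roll": 0, "jaw": 12}, {"travel": [0, 0, 0], "roll": 0, "jaw": 20}, {"travel": [0, 0, 0], "roll": 0, "jaw": 30}, {"travel": [0, 0, 0], "roll": 0, "jaw": 40}, {"travel": [0, 0, 0], "roll": 0, "jaw": 44}, {"travel": [0, 0, -15], "roll": 0, "jaw": 44}, {"travel": [0, 0, -30], "roll": 0, "jaw": 44}, {"travel": [0, 0, -30], "roll": 0, "jaw": 44}, {"travel": [0, 0, -30], "roll": 0, "jaw": 44}, {"travel": [0, 0, -20], "roll": 0, "jaw": 44}]'

```text
clock: 47.6
tool_pos: [0.5799, -0.002, 0.2222]
orientation: [-179.9, 0.0, -94.8]
force: [0.6, -0.1, 0.3]
opening: 0.0442
gripper_force: 0.0
```

>>> apply_moves --targets '[{"travel": [-30, 0, 0], "roll": 0, "jaw": 44}, {"travel": [-35, 0, 0], "roll": 0, "jaw": 44}, {"travel": [-25, 0, 0], "roll": 0, "jaw": 44}, {"travel": [0, 0, 0], "roll": 0, "jaw": 44}, {"travel": [0, 0, 0], "roll": 0, "jaw": 44}]'

```text
clock: 48.1
tool_pos: [0.5866, 0.0881, 0.2196]
orientation: [180.0, -0.0, -94.7]
force: [-0.0, -0.9, 0.2]
opening: 0.0442
gripper_force: 0.0
```

```bash
python3 - <<'E'
from h import *
for n in('wrist','top'):
    im,c=caps(n); cv2.imwrite(f'pics/{n}21.png',im)
    for l,ce,st in c:
        if l=='red' and st[4]>40: print(n,ce,st,px2w(n,[ce],.123)[0])
# black grip block in wrist picture, above fingers
im=cv2.imread('pics/wrist21.png'); p=w2px('wrist',[[.5797,-.0025,.14]])[0]; print('pred block px',p)
m=(im.max(2)<45).astype('uint8'); m[225:]=0
n,_,st,ce=cv2.connectedComponentsWithStats(m)
for i in range(1,n):
    if st[i,4]>100: print(ce[i],st[i],px2w('wrist',[ce[i]],.14)[0])
E
```

```text
wrist [288.1, 100.8] [277, 90, 23, 23, 401] [0.5519 0.0018 0.123 ]
wrist [336.4, 101.8] [325, 91, 26, 23, 431] [0.5085 0.0059 0.123 ]
wrist [385.0, 102.9] [372, 92, 33, 23, 485] [0.4639 0.0098 0.123 ]
top [280.4, 188.1] [277, 185, 8, 7, 46] [ 0.5443 -0.0004  0.123 ]
top [278.0, 207.0] [275, 204, 7, 7, 45] [0.499  0.0047 0.123 ]
top [276.1, 226.3] [273, 223, 7, 8, 45] [0.4533 0.0086 0.123 ]
pred block px [256.7645  97.2992]
[129.7209 223.7054] [ 87 223  91   2 129] [0.7087 0.0995 0.14  ]
[382.0552 223.5644] [337 223  92   2 163] [0.4712 0.1191 0.14  ]
```

```bash
python3 - <<'E'
from h import *
im=cv2.imread('pics/wrist21.png'); g=cv2.cvtColor(im,cv2.COLOR_BGR2GRAY)[60:140,225:300]
m=(g<75).astype('uint8'); n,_,st,ce=cv2.connectedComponentsWithStats(m)
for i in range(1,n):
    if st[i,4]>60: print(ce[i]+[225,60],st[i],px2w('wrist',[ce[i]+[225,60]],.14)[0])
print(ctrl.get_obs()['clock'])
E
```

```text
[255.3137  93.07  ] [  0  14  50  43 800] [ 0.5806 -0.006   0.14  ]
[287.1154  99.8846] [ 57  34  13  12 104] [0.5545 0.0016 0.14  ]
[282.8254 130.5397] [50 69 16  5 63] [0.5597 0.0266 0.14  ]
48.2
```

The keeper stands where expected and the bottles haven't moved, so I'm handing in.

```bash
python3 -c "
from plant import ctrl
print(ctrl.close_job())"
```

```text
the job is handed in; nothing more can be done
None
```

The job is handed in: the old bottle is at the front lip, both new bottles (one had been knocked aside) stand behind it at about 46.5 mm pitch, and the keeper plate is seated in slot pair 3. I had no viewing pictures left for the final state, so those positions rest on numeric camera checks and the 12 N floor reaction as the keeper seated.

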